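# Gauge three T-slot slide blocks and sort them

## Robot

A 6-joint arm with a two-finger parallel gripper is mounted at the origin on a cart in front of the work surface, level with it; the furniture and walls round the work are solid. World frame = base frame: x ahead of the robot, y to its left, z up, the work surface at z = 0. Lengths are in m, angles in rad, forces in N, time in s.
With the tool pointing down it reaches from about 0.3 to 0.775 m from the base axis. Payload 14.6 kg.
Tool frame: the origin (TCP) lies at the very end of the fingers, on their centre line; the grasp point (between the pads) lies 19 mm behind it; z points along the fingers, y is the line along which they close (so a half turn about z gives the same grasp; the last joint's range is limited). The gripper opens to 94 mm and grips with 3 to 60 N. Pads are 16 mm wide; open, the fingers measure 119 mm over their backs; the gripper's body (75 mm by 177 mm) begins 78 mm behind the grasp point.
Start: joints at [1.193, 0.3, 1.521, -0, 1.321, -0.067], TCP at [0.168, 0.524, 0.172] pointing down, gripper open.
Joint ranges: [-3.03, 3.03], [-0.79, 2.21], [0.23, 2.52], [-1.04, 4.18], [0, 3.07], [-2.55, 2.55]. Speed limits (rad/s): [2.22, 2.22, 2.57, 3.14, 3.14, 3.14].

## Interface

Orientations are given as a 3x3 rotation matrix whose columns are the frame's x, y, z axes.
In Python, from cell import arm gives the robot as it stands. The module is installed in compiled form; this text tells all that it offers.
- The arm moves only by the tool servo_tool, never from a script. Its argument "motion" is a list of rows, each a list of 7 numbers: the opening, from -1 (shut) to 1 (fully open), then the shift along the tool's x, y, z in cm, then the turn, a rotation vector about the tool's x, y, z in rad. A call has 1 to 5 rows; each row is the pose to reach, as a shift and turn from the pose commanded when the call began, along the tool's axes at that moment; what a row does not reach only later rows make up. A row lasts 1/10 s, in which the tool goes at most 50 mm and 8.59 degrees, less where a joint would pass 70% of its speed; a pose out of reach is approached as far as the arm can. A call with a gripper value outside its range is refused whole. The fingers move at their own pace and stop on an object; "newtons" is the grip in N (left out, the last holds). Time passes only in rows, so rows that repeat a pose let the fingers close. It gives the time, the measured TCP pose, the force, the opening and the grip force at its end, in the units of the state.
- arm.state(): the state, without advancing time (a new reading comes with each control period).
- arm.camera(name): name is "side" or "top"; returns a dict with "color" (384x512x3 uint8, blue, green, red), "K" (3x3 intrinsics, pixels), "R" (3x3) and "t" (3): a world point X has camera coordinates R X + t. Camera axes: x right, y down, z forward; pixel columns grow to the right and rows downward; lengths in m; the calibration is good to about 2 mm. A picture is of the moment at which its call begins. There is no depth.
- arm.close_job(): hands the job in; it is judged then, once.
The state is a dict: "time": time; "q": joint angles; "dq": joint speeds; "joint_efforts": joint torques, N m; "position": TCP position; "tcp_rot": TCP orientation; "ft_force": force on the tool from outside, world axes, zero at the start; "torque": the same for the moment, N m; "opening": opening from 0.0 (shut) to 1.0 (fully open); "grasp_force": force on a finger pad.
Only numpy, scipy, OpenCV 4.12 (cv2) and the standard library are available. Lean on these libraries where they do the work, as an engineer would, in place of code of your own. Each camera call takes 0.05 s, during which the arm holds its last target. There are 200 camera calls.

## Task

Check the three slide blocks in the limit gauge: push each one along its lane, sliding on the bed and without forcing it, as far as it will go - up to the GO gap (green band), up to the NO-GO gap (red band), or right through and clear of both into the red bay behind. When all three have been tried and still stand where they ended, lift the one that passed GO but stopped at NO-GO into the green tray and the one that GO refused into the yellow tray, standing upright, and leave the one that went through in the red bay. Leave the caliper and the two fittings alone.

Things in the scene. Friction and masses are not known exactly. Their poses are not given: they have to be found in the camera images.
- gauge: fixed three-lane limit gauge, base 180 (x) x 230 (y) x 8 mm. Origin: centre of underside; +x is the pushing direction. Blocks slide on the oiled bed (friction 0.2) at z = 8 mm; rails reach z = 21.5 mm. Lanes along x at y = -68, 0, 68 mm; entry 48 mm wide, x = -88 to -23 mm, then a 45 degree lead-in to the GO gap. 5 N slides a block; 40 N on a stopped one is forcing it.
- gauge_go (a point): middle of the GO gap of the middle lane, on the bed; axes as the gauge's, whose origin is 3 mm ahead (+x) of it. GO gap (green bands on the rails): 41.6 mm wide from x = -20 to 14 mm in the gauge's frame, same in all lanes. An oversize block stops before it with its centre at about x = -36 mm in the gauge's frame.
- gauge_nogo (a point): middle of the NO-GO gap of the middle lane, on the bed, 27 mm beyond the gauge's origin. NO-GO gap (red bands on the rails): 38.2 mm wide from x = 16 to 37 mm in the gauge's frame, same in all lanes. A good block stops before it with its centre at about x = -1 mm in the gauge's frame.
- gauge_bay (a point): middle of the red bay behind the gaps, on the bed, 61 mm beyond the gauge's origin. The bay, common to the three lanes, runs from x = 37 mm to an end stop at 85 mm in the gauge's frame; an undersize block is clear of the gap when its centre is 54 to 68 mm beyond the gauge's origin.
- block_a: T-slot slide block, 0.24 kg: steel foot 34 (x) x about 40 (y) x 14 mm; knurled brass boss, 20 mm diameter, on its middle from z = 14 to 40 mm. Origin: centre of underside. Starts in a lane's entry, 55 to 70 mm before the gauge's origin. Of the three look-alikes one is 40.0 mm wide (good), one 43.4 (oversize), one 36.4 (undersize); which is which only the gauge can tell.
- block_b: T-slot slide block, 0.24 kg: steel foot 34 (x) x about 40 (y) x 14 mm; knurled brass boss, 20 mm diameter, on its middle from z = 14 to 40 mm. Origin: centre of underside. Starts in a lane's entry, 55 to 70 mm before the gauge's origin. Of the three look-alikes one is 40.0 mm wide (good), one 43.4 (oversize), one 36.4 (undersize); which is which only the gauge can tell.
- block_c: T-slot slide block, 0.24 kg: steel foot 34 (x) x about 40 (y) x 14 mm; knurled brass boss, 20 mm diameter, on its middle from z = 14 to 40 mm. Origin: centre of underside. Starts in a lane's entry, 55 to 70 mm before the gauge's origin. Of the three look-alikes one is 40.0 mm wide (good), one 43.4 (oversize), one 36.4 (undersize); which is which only the gauge can tell.
- green_tray: green open plastic tray, fixed, 120 x 120 x 24 mm, walls and floor 3 mm. Origin: centre of its underside, z up. For the good block.
- yellow_tray: yellow open plastic tray, fixed, 120 x 120 x 24 mm, walls and floor 3 mm. Origin: centre of its underside, z up. For the oversize block (rework).
- caliper: digital caliper 68 x 200 x 11 mm lying at the front left of the surface; origin under its middle. Leave it.
- elbow_fitting: brass elbow fitting with black caps, 18 x 33 x 32 mm, at the front right; origin under its middle. Leave it.
- straight_fitting: brass straight fitting with a black cap, 18 x 16 x 32 mm, at the front right; origin under its middle. Leave it.
Mind the look-alikes: they are no part of the job. Leave any purple look-alike of the block_a alone. What is shaped like the block_c but purple is not meant.

How it is judged:
On the way:
1. all three blocks stand on the bed where the gauge lets them go: one stopped at the GO gap, one stopped at the NO-GO gap, one clear through in the red bay (z of block_a in the frame of gauge between 0.005 and 0.011 m and angle between each of block_a, block_c, block_b's own z axis and vertical below 0.1 rad and x of block_a in the frame of gauge between -0.042 and -0.032 m and z of block_c in the frame of gauge between 0.005 and 0.011 m and x of block_c in the frame of gauge between -0.006 and 0.005 m and z of block_b in the frame of gauge between 0.005 and 0.011 m and x of block_b in the frame of gauge between 0.053 and 0.085 m and y of block_b in the frame of gauge between -0.105 and 0.105 m), for 0.2 s.
At the end, for the whole second after the job is handed in: The good block stands upright (within 0.1 rad) on the floor of the green tray, the oversize one likewise in the yellow tray, and the undersize one on the red bay floor, its centre over 53 mm beyond the gauge's origin; all at rest and released (linear speed of each of block_c, block_a, block_b below 0.02 m/s and angle between each of block_c, block_a, block_b's own z axis and vertical below 0.1 rad and x of block_c in the frame of green_tray between -0.045 and 0.045 m and y of block_c in the frame of green_tray between -0.045 and 0.045 m and z of block_c in the frame of green_tray between 0.001 and 0.006 m and x of block_a in the frame of yellow_tray between -0.045 and 0.045 m and y of block_a in the frame of yellow_tray between -0.045 and 0.045 m and z of block_a in the frame of yellow_tray between 0.001 and 0.006 m and z of block_b in the frame of gauge between 0.005 and 0.011 m and x of block_b in the frame of gauge between 0.053 and 0.085 m and y of block_b in the frame of gauge between -0.105 and 0.105 m); the robot touches nothing.
It fails at once if a block is forced into the gauge: contact forces between them over 60 N (a push of about 40 N) (contact force between any of block_a, block_b, block_c and gauge above 60 N).
It fails at once if the caliper or a fitting is moved by more than 30 mm (distance of any of caliper, elbow_fitting, straight_fitting from where it was at the start of the episode above 0.03 m).
It also fails if it takes over 72 s, if anything falls off the work surface, if the arm or the gripper's body presses on something with over 40 N, if the wrist force passes 120 N, or if a joint passes its speed limit or range.

## Working session

There is one attempt and no reset: what is moved stays moved. The work goes in short steps, Python scripts to look and compute and a tool call to move; the robot and the scene stay as the last step left them, time stands still between calls to the robot, and variables do not carry over. Pictures are saved under pics/ and viewed, at most 10 in all, crops included, and the job is handed in when it is done.

Besides the shell and the picture viewer there is one more tool, called after "Request:" in YAML: its name, and indented under it one key for each argument. servo_tool: Moves the arm, as the interface text tells. Its arguments: {"type":"object","properties":{"motion":{"type":"array","items":{"type":"array","items":{"type":"number"}}},"newtons":{"type":"number"}},"required":["motion"]}

```bash
mkdir -p pics
python3 - <<'E'
from cell import arm
import cv2,numpy as np
for n in("top","side"):
    c=arm.camera(n); cv2.imwrite(f"pics/{n}0.png",c["color"]); print(n,c["K"],c["R"],c["t"], -c["R"].T@c["t"])
s=arm.state(); print(s)
E
```

```text
top [[489.49925602   0.         254.80709824]
 [  0.         489.49925602 189.05660897]
 [  0.           0.           1.        ]] [[ 0.0666995  -0.99775475  0.00605247]
 [-0.94029221 -0.06488499 -0.33412648]
 [ 0.333769    0.01659498 -0.94250881]] [-0.00784477  0.48181468  1.40438998] [-1.51720029e-02  1.29553701e-04  1.48468446e+00]
side [[352.64231236   0.         256.09386906]
 [  0.         352.64231236 194.0668723 ]
 [  0.           0.           1.        ]] [[ 0.77986913  0.62591073 -0.00631646]
 [ 0.27731461 -0.35453861 -0.89297199]
 [-0.56116018  0.69464965 -0.45006791]] [-0.39660573 -0.07639558  1.30381835] [ 1.06213712 -0.68454235  0.51608253]
{'time': 0.1, 'q': array([ 1.19337686e+00,  3.00401808e-01,  1.52149716e+00,  1.20937473e-05,
        1.32064568e+00, -6.66073475e-02]), 'dq': array([ 2.13147961e-03, -2.04024616e-03, -2.94732179e-03,  8.42098152e-04,
        1.81736093e-03, -8.35336773e-05]), 'joint_efforts': array([ 2.07796176e-03, -5.32649159e+01, -3.53282797e+01,  7.09553878e-02,
        2.35263957e-02, -5.48492835e-05]), 'position': array([0.16812095, 0.52341932, 0.17185984]), 'tcp_rot': array([[-9.52084582e-01,  3.05834625e-01, -3.61725647e-04],
       [ 3.05834829e-01,  9.52084178e-01, -8.80677164e-04],
       [ 7.50516947e-05, -9.49107452e-04, -9.99999547e-01]]), 'ft_force': array([-0.66223768,  0.88968076, -0.91640257]), 'torque': array([-0.02451711,  0.02683094,  0.01561828]), 'grasp_force': 0.0, 'opening': 0.9971918808117601}
```

View pics/top0.png

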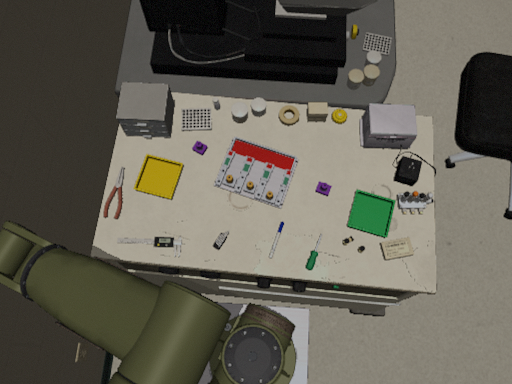

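View pics/side0.png

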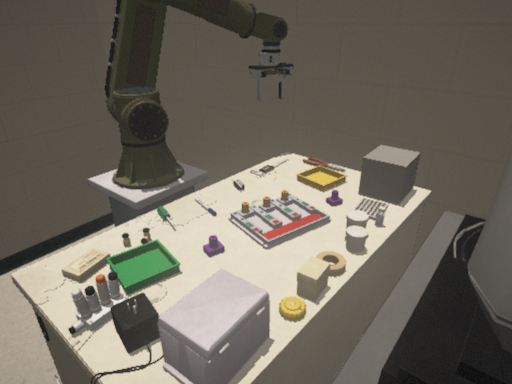

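The top view shows the gauge near (257,172), with brass bosses at about (230,178), (250,185) and (269,195). The yellow tray is at (159,177), the green tray at (371,213) and the purple decoys at (200,148) and (323,188). In the side view the gauge is near (280,218) and the bosses are at (245,207), (267,202) and (285,195).

```bash
python3 - <<'E'
import cv2,numpy as np
a=cv2.imread("pics/top0.png")[130:215,205:310]; b=cv2.imread("pics/side0.png")[180:250,222:337]
a=cv2.resize(a,(780,0) if 0 else (400*105//85*1,400),interpolation=cv2.INTER_CUBIC)
a=cv2.resize(cv2.imread("pics/top0.png")[130:215,205:310],None,fx=3.7,fy=3.7,interpolation=cv2.INTER_CUBIC)
b=cv2.resize(b,None,fx=3.5,fy=3.5,interpolation=cv2.INTER_CUBIC)
h=max(a.shape[0],b.shape[0]); p=lambda i:cv2.copyMakeBorder(i,0,h-i.shape[0],0,0,0)
o=np.hstack([p(a),p(b)]); print(o.shape); cv2.imwrite("pics/crop0.png",o[:, :800])
E
cat > h.py <<'E'
import cv2,numpy as np
from cell import arm
def ray(c,uv):
    d=c["R"].T@np.linalg.inv(c["K"])@np.array([uv[0],uv[1],1.]); return -c["R"].T@c["t"],d/np.linalg.norm(d)
def onz(c,uv,z):
    o,d=ray(c,uv); return o+d*(z-o[2])/d[2]
def tri(c1,u1,c2,u2):
    o1,d1=ray(c1,u1);o2,d2=ray(c2,u2)
    s=np.linalg.lstsq(np.c_[d1,-d2],o2-o1,rcond=None)[0]; a,b=o1+s[0]*d1,o2+s[1]*d2
    return (a+b)/2,np.linalg.norm(a-b)
def proj(c,X):
    x=c["K"]@(c["R"]@X+c["t"]); return x[:2]/x[2]
def blobs(im,lo,hi,amin,box=None):
    m=cv2.inRange(cv2.cvtColor(im,cv2.COLOR_BGR2HSV),lo,hi)
    if box: k=np.zeros_like(m);x0,y0,x1,y1=box;k[y0:y1,x0:x1]=1;m*=k
    n,l,s,ce=cv2.connectedComponentsWithStats(m)
    return [(s[i,4],ce[i],cv2.minAreaRect(np.argwhere(l==i)[:,::-1].astype(np.float32)),l==i) for i in range(1,n) if s[i,4]>=amin]
E
python3 - <<'E'
from h import *
T,S=arm.camera("top"),arm.camera("side")
for c,box in((T,(210,135,305,212)),(S,(225,180,335,245))):
    print("brass");[print(a,ce) for a,ce,r,m in blobs(c["color"],(10,120,60),(28,255,255),6,box)]
    print("red");[print(a,ce,cv2.boxPoints(r).round(1).tolist()) for a,ce,r,m in blobs(c["color"],(0,150,60),(6,255,255),4,box)+blobs(c["color"],(172,150,60),(180,255,255),4,box)]
    print("green");[print(a,ce,r[1]) for a,ce,r,m in blobs(c["color"],(40,80,40),(85,255,255),3,box)]
    print("trays");[print(a,ce,cv2.boxPoints(r).round(1).tolist()) for a,ce,r,m in blobs(c["color"],(40,120,40),(85,255,255),400)+blobs(c["color"],(20,150,60),(32,255,255),300)]
E
```

```text
(314, 790, 3)
brass
32 [229.15625 178.09375]
31 [249.64516129 184.58064516]
30 [269.43333333 194.5       ]
red
722 [262.51385042 154.70637119] [[231.0, 151.0], [234.89999389648438, 139.3000030517578], [293.3999938964844, 158.8000030517578], [289.5, 170.5]]
9 [230. 153.] [[229.0, 152.0], [231.0, 152.0], [231.0, 154.0], [229.0, 154.0]]
14 [249.07142857 159.28571429] [[246.6999969482422, 159.89999389648438], [247.60000610351562, 157.1999969482422], [251.5, 158.5], [250.60000610351562, 161.1999969482422]]
14 [268.92857143 165.71428571] [[266.5, 166.5], [267.3999938964844, 163.8000030517578], [271.29998779296875, 165.10000610351562], [270.3999938964844, 167.8000030517578]]
8 [288.125 172.125] [[287.0, 171.0], [289.0, 171.0], [289.0, 173.0], [287.0, 173.0]]
green
20 [226.8 160.9] (2.7854299545288086, 6.31364107131958)
29 [245.89655172 167.20689655] (4.085297584533691, 6.499337196350098)
27 [265.88888889 173.85185185] (6.0, 4.0)
19 [285.47368421 180.68421053] (2.5298221111297607, 6.324554920196533)
trays
1505 [370.91760797 213.41727575] [[346.70001220703125, 226.89999389648438], [356.399993
[... 457 characters left out ...]
.5, 217.1999969482422], [302.79998779296875, 223.89999389648438]]
7 [298.71428571 221.14285714] [[296.20001220703125, 221.8000030517578], [299.70001220703125, 219.5], [300.5, 220.6999969482422], [297.0, 223.0]]
94 [284.87234043 228.30851064] [[269.79998779296875, 231.5], [295.29998779296875, 221.0], [297.5, 226.1999969482422], [271.8999938964844, 236.6999969482422]]
7 [267.85714286 233.85714286] [[266.20001220703125, 232.60000610351562], [268.0, 232.0], [269.0, 235.0], [267.20001220703125, 235.60000610351562]]
green
trays
704 [130.04545455 269.99431818] [[106.80000305175781, 258.6000061035156], [138.39999389648438, 242.8000030517578], [153.60000610351562, 273.20001220703125], [122.0, 289.0]]
```

View pics/crop0.png

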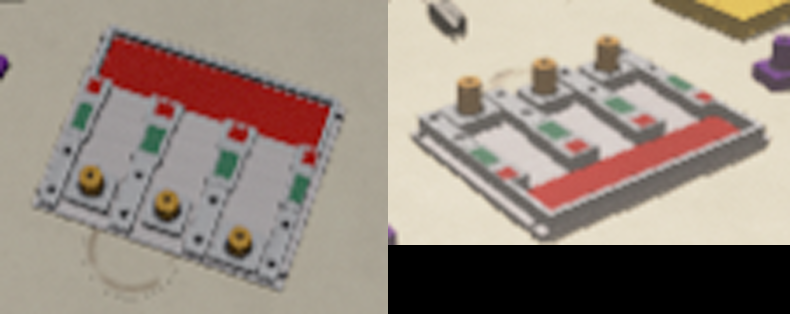

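The crop shows all three blocks in the lane entries. The mid-rail green and red bands are clear in both views, and in the top crop the boss tops are at about (91,178), (167,203) and (239,238). I'll fit the gauge pose from the bands and triangulate the bosses.

Run:
```python
from h import *
T,S=arm.camera("top"),arm.camera("side")
# side thresholds
bx=(225,180,335,245)
sb=blobs(S["color"],(8,70,60),(24,255,255),15,bx)
print("side brass",[(a,ce.round(1),m.nonzero()[0].min()) for a,ce,r,m in sb])
sg=blobs(S["color"],(45,40,40),(90,255,255),5,bx);print("side green",[(a,ce.round(2)) for a,ce,r,m in sg])
sr=blobs(S["color"],(0,110,60),(6,255,255),5,bx)+blobs(S["color"],(173,110,60),(180,255,255),5,bx);print("side red",[(a,ce.round(2)) for a,ce,r,m in sr])
z=.0215
P=[(245.9,167.21),(265.89,173.85),(249.07,159.29),(268.93,165.71),]
G=np.array([(-3,34),(-3,-34),(26.5,34),(26.5,-34)])/1e3
W=np.array([onz(T,p,z)[:2] for p in P])
a=G-G.mean(0);b=W-W.mean(0);ang=np.arctan2((a[:,0]*b[:,1]-a[:,1]*b[:,0]).sum(),(a*b).sum())
R=np.array([[np.cos(ang),-np.sin(ang)],[np.sin(ang),np.cos(ang)]]);o=W.mean(0)-R@G.mean(0)
print("gauge",o,np.degrees(ang),"res mm",((W-(G@R.T+o))*1e3).round(1).tolist())
# predicted side pixels of bands
for g in G: print(g,proj(S,np.r_[R@g+o,z]).round(1))
for a_,ce,r,m in blobs(T["color"],(10,120,60),(28,255,255),6,(210,135,305,212)):
    p=onz(T,ce,.035)[:2]; g=R.T@(p-o); print("boss z.035",p.round(4),(g*1e3).round(1), "side pred top",proj(S,np.r_[p,.04]).round(1), "mid",proj(S,np.r_[p,.027]).round(1))
for nm,lo,hi in(("g",(40,120,40),(85,255,255)),("y",(20,150,60),(32,255,255))):
    for c,C in((T,"top"),(S,"side")):
      for a_,ce,r,m in blobs(c["color"],lo,hi,300):
        print(nm,C,a_,[onz(c,q,.02)[:2].round(3).tolist() for q in cv2.boxPoints(r)],onz(c,r[0],.012).round(3))
```

```text
side brass [(np.int32(259), array([319.4, 183.6]), np.int64(180)), (np.int32(53), array([284.3, 194.5]), np.int64(190)), (np.int32(56), array([266.2, 201. ]), np.int64(197)), (np.int32(60), array([244.6, 206.4]), np.int64(202))]
side green [(np.int32(9), array([304.33, 203.  ])), (np.int32(15), array([287.67, 209.6 ])), (np.int32(19), array([268.63, 216.58])), (np.int32(15), array([249. , 224.2]))]
side red [(np.int32(9), array([294.89, 213.78])), (np.int32(402), array([291.14, 225.72])), (np.int32(10), array([275.1, 221.1])), (np.int32(8), array([255.5, 229. ]))]
gauge [0.56925437 0.02576419] -15.598784534644347 res mm [[0.0, 0.2], [-0.2, 0.1], [-0.1, -0.1], [0.2, -0.1]]
[-0.003  0.034] [287.2 209. ]
[-0.003 -0.034] [268.3 216.1]
[0.0265 0.034 ] [294.  213.2]
[ 0.0265 -0.034 ] [275.  220.6]
boss z.035 [0.5291 0.109 ] [-61.1  69.4] side pred top [283.9 192.7] mid [283.8 196.6]
boss z.035 [0.5113 0.0428] [-60.4   0.8] side pred top [265.9 199. ] mid [265.9 203. ]
boss z.035 [ 0.4829 -0.021 ] [-70.6 -68.3] side pred top [244.3 204.4] mid [244.4 208.4]
g top 1503 [[0.399, -0.266], [0.525, -0.296], [0.499, -0.421], [0.375, -0.387]] [ 0.451 -0.344  0.012]
g side 707 [[0.378, -0.387], [0.428, -0.315], [0.529, -0.375], [0.482, -0.437]] [ 0.447 -0.376  0.012]
y top 1423 [[0.477, 0.41], [0.604, 0.396], [0.576, 0.264], [0.45, 0.281]] [0.529 0.339 0.012]
```

```bash
cat >> h.py <<'E'
GO=np.array([.56925,.02576]); GA=np.radians(-15.6)
GR=np.array([[np.cos(GA),-np.sin(GA)],[np.sin(GA),np.cos(GA)]])
def g2w(x,y): return GR@np.array([x,y])+GO
def w2g(p): return GR.T@(np.asarray(p)[:2]-GO)
def go(xyz,yaw=GA):
    "shift in cm / turn about tool z from the present pose to xyz with tool y at yaw"
    s=arm.state();R=s["tcp_rot"];d=R.T@(np.asarray(xyz)-s["position"])*100
    a=yaw-np.arctan2(R[1,1],R[0,1]); a=(a+np.pi)%(2*np.pi)-np.pi
    print("t",s["time"],"g(mm)",(w2g(s["position"])*1e3).round(1),"shift",d.round(2),"turn z",round(-a,3),"tilt",R[2].round(4),"F",s["ft_force"].round(1))
E
python3 - <<'E'
from h import *
T,S=arm.camera("top"),arm.camera("side")
for n,u,v in(("green L",(245.9,167.21),(287.67,209.6)),("green R",(265.89,173.85),(268.63,216.58)),("red L",(249.07,159.29),(294.89,213.78)),
 ("boss1",(229.16,178.09),(284.3,194.5)),("boss2",(249.65,184.58),(266.2,201)),("boss3",(269.43,194.5),(244.6,206.4))):
    p,e=tri(T,u,S,v);print(n,p.round(4),"gap",round(e,4),"g",(w2g(p)*1e3).round(1))
go([*g2w(-.061,.0685),.10]); print(g2w(-.061,.0685))
# tray rims height: corners two views
def corners(c,lo,hi,amin):
    m=max(blobs(c["color"],lo,hi,amin),key=lambda b:b[0])[3].astype(np.uint8)
    h=cv2.convexHull(np.argwhere(m)[:,::-1].astype(np.int32))[:,0]
    return {k:h[np.argmax(f(h))] for k,f in dict(l=lambda h:-h[:,0],r=lambda h:h[:,0],t=lambda h:-h[:,1],b=lambda h:h[:,1]).items()}
for nm,lo,hi in(("g",(40,100,30),(85,255,255)),("y",(18,130,30),(32,255,255))):
    a,b=corners(T,lo,hi,100),corners(S,lo,hi,100)
    # image-top: l=+y.. ; print candidate matches
    for i in a:
        best=min(((tri(T,a[i],S,b[j])[1],j) for j in b)); p,e=tri(T,a[i],S,b[best[1]]);print(nm,i,best[1],p.round(3),round(e,4))
E
```

```text
green L [0.5766 0.0598 0.0197] gap 0.0007 g [-2.1 34.8]
green R [ 0.5578 -0.006   0.0201] gap 0.0005 g [ -2.5 -33.6]
red L [0.6056 0.052  0.0194] gap 0.0021 g [27.9 35.1]
boss1 [0.53   0.1094 0.034 ] gap 0.0007 g [-60.3  70. ]
boss2 [0.5124 0.0429 0.0339] gap 0.0001 g [-59.4   1.2]
boss3 [ 0.4838 -0.0212  0.0338] gap 0.0002 g [-69.7 -68.2]
t 0.4 g(mm) [-520.2  371.6] shift [-47.05 -28.53   7.23] turn z 1.532 tilt [-0.e+00 -2.e-04 -1.e+00] F [-0.2 -0.5 -0. ]
[0.52891809 0.10814074]
g l r [ 0.431 -0.271 -0.052] 0.0303
g r b [ 0.49  -0.414  0.014] 0.0046
g t r [ 0.52  -0.305  0.017] 0.014
g b l [ 0.379 -0.388  0.018] 0.0005
y l r [ 0.58   0.448 -0.57 ] 0.2944
y r r [ 0.652  0.256 -0.408] 0.2174
y t r [ 0.66   0.346 -0.415] 0.3536
y b r [ 0.579  0.336 -0.537] 0.1542
```

Request:
servo_tool:
  motion:
    - [-0.28, -47, -28.5, 5, 0, 0, 1.532]
    - [-0.28, -47, -28.5, 5, 0, 0, 1.532]
    - [-0.28, -47, -28.5, 5, 0, 0, 1.532]
    - [-0.28, -47, -28.5, 5, 0, 0, 1.532]
    - [-0.28, -47, -28.5, 5, 0, 0, 1.532]
  newtons: 10

```text
time: 0.9
position: [0.3323, 0.334, 0.1497]
tcp_rot: [[-0.483, 0.876, 0.0], [0.876, 0.483, 0.0], [0.0, 0.001, -1.0]]
ft_force: [1.0, 0.8, -0.0]
opening: 0.61
grasp_force: 0.0
```

```bash
python3 -c "
from h import *
go([*g2w(-.060,.069),.10])"
```

```text
t 0.9 g(mm) [-311.1  233.2] shift [-29.31   6.41   4.97] turn z 0.776 tilt [ 1.e-04  5.e-04 -1.e+00] F [ 1.   0.8 -0. ]
```

Request:
servo_tool:
  motion:
    - [-0.28, -29.3, 6.4, 5, 0, 0, 0.776]
    - [-0.28, -29.3, 6.4, 5, 0, 0, 0.776]
    - [-0.28, -29.3, 6.4, 5, 0, 0, 0.776]
    - [-0.28, -29.3, 6.4, 5, 0, 0, 0.776]
    - [-0.28, -29.3, 6.4, 5, 0, 0, 0.776]

```text
time: 1.4
position: [0.4961, 0.1492, 0.1084]
tcp_rot: [[0.244, 0.97, 0.0], [0.97, -0.244, 0.0], [0.0, 0.0, -1.0]]
ft_force: [-0.2, 1.2, -0.0]
opening: 0.361
grasp_force: 0.0
```

```bash
python3 -c "
from h import *
go([*g2w(-.060,.069),.10])"
```

```text
t 1.4 g(mm) [-103.7   99.2] shift [-3.14  4.29  0.85] turn z 0.026 tilt [ 3.e-04  4.e-04 -1.e+00] F [-0.2  1.2 -0. ]
```

Request:
servo_tool:
  motion:
    - [-0.28, -3.1, 4.3, 0.8, 0, 0, 0.026]
    - [-0.28, -3.1, 4.3, 0.8, 0, 0, 0.026]
    - [-0.28, -3.1, 4.3, 4.5, 0, 0, 0.026]
    - [-0.28, -3.1, 4.3, 4.5, 0, 0, 0.026]
    - [-0.28, -3.1, 4.3, 4.5, 0, 0, 0.026]

```text
time: 1.9
position: [0.5289, 0.1112, 0.064]
tcp_rot: [[0.262, 0.965, -0.001], [0.965, -0.262, -0.0], [-0.0, -0.001, -1.0]]
ft_force: [-0.2, -0.1, 0.2]
opening: 0.36
grasp_force: 0.0
```

Run:
```python
from h import *
go([*g2w(-.060,.069),.027])
T,S=arm.camera("top"),arm.camera("side")
a=cv2.resize(T["color"][150:210,195:265],None,fx=5.5,fy=5.5,interpolation=cv2.INTER_CUBIC);b=cv2.resize(S["color"][160:225,250:320],None,fx=5.5,fy=5.5,interpolation=cv2.INTER_CUBIC)
cv2.imwrite("pics/c1.png",np.hstack([a,b[:330]]))
```

```text
t 1.9 g(mm) [-61.8  71.4] shift [-0.24  0.18  3.7 ] turn z 0.007 tilt [-4.e-04 -1.e-03 -1.e+00] F [-0.2 -0.1  0.2]
```

View pics/c1.png

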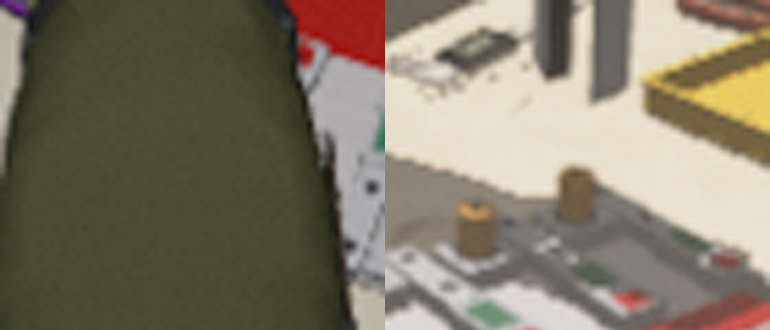

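Run:
```python
from h import *
s=arm.state();p=s["position"];y=s["tcp_rot"][:,1]
T,S=arm.camera("top"),arm.camera("side")
print(s["time"],p)
for k in(-.023,0,.023): print(proj(S,p+k*y).round(1))
cv2.imwrite("pics/c2.png",cv2.resize(S["color"][110:240,200:370],None,fx=4.5,fy=4.5,interpolation=cv2.INTER_CUBIC))
```

```text
2.0 [0.52983358 0.11135048 0.06521092]
[279.9 182.4]
[284.8 185. ]
[289.9 187.6]
```

View pics/c2.png

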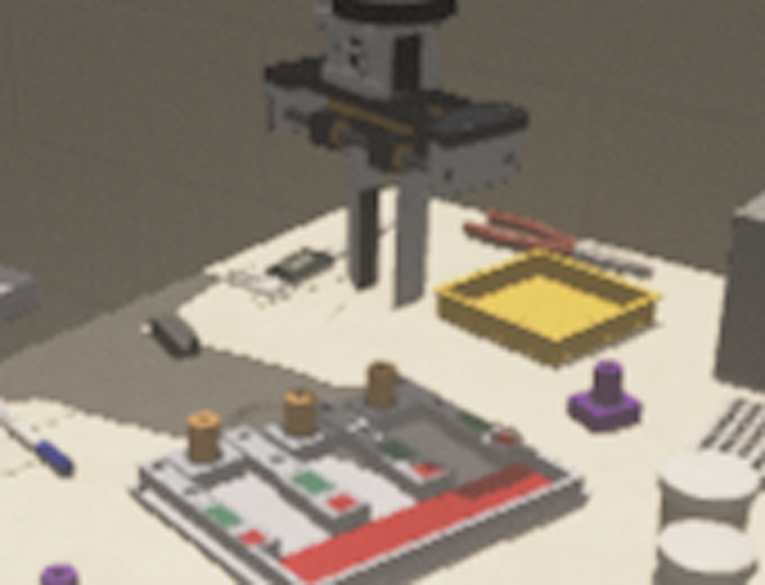

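Run:
```python
from h import *
T,S=arm.camera("top"),arm.camera("side")
p=np.array([.168,.5234,.1719]);y=np.array([.306,.952,0])
for k in(-.053,0,.053): print("start",proj(S,p+k*y).round(1))
im=cv2.imread("pics/side0.png");cv2.imwrite("pics/c3.png",cv2.resize(im[50:130,220:330],None,fx=6,fy=6,interpolation=cv2.INTER_CUBIC))
# displaced hypotheses now
s=arm.state();p=s["position"];print(p,s["q"].round(3))
for d in((0,0,.028),(-.02,.025,0),(-.03,.04,0)):
    print(d,[proj(S,p+np.array(d)+k*s["tcp_rot"][:,1]).round(1).tolist() for k in(-.023,.023)])
```

```text
start [260.1 108.8]
start [270.5 107.1]
start [280.5 105.5]
[0.52969694 0.1110231  0.06457171] [0.139 0.393 1.662 0.    1.085 0.405]
(0, 0, 0.028) [[280.0, 174.1], [290.1, 179.2]]
(-0.02, 0.025, 0) [[279.2, 178.3], [288.9, 183.3]]
(-0.03, 0.04, 0) [[279.4, 176.0], [288.9, 180.8]]
```

View pics/c3.png

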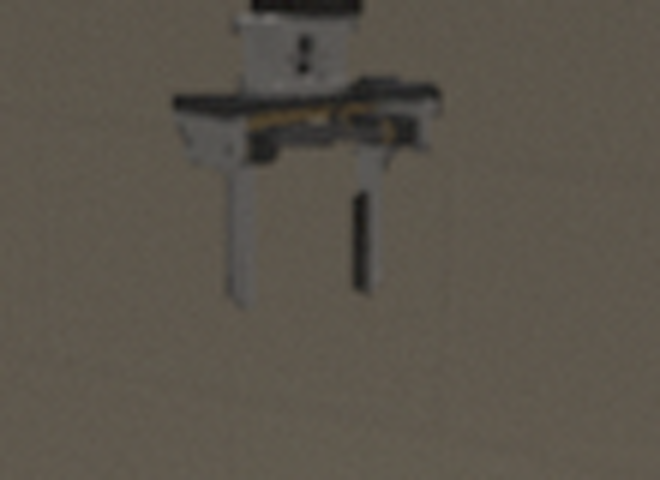

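Fingertips show at about (281,174) and (291,178) in the side view. That is roughly 9 px above where the reported TCP projects, and the start picture agrees: tips at (260,100.5) where 108.8 was expected. So I'll descend carefully and look again.

Request:
servo_tool:
  motion:
    - [-0.28, -0.15, 0.15, 1.2, 0, 0, 0]
    - [-0.28, -0.15, 0.15, 2.4, 0, 0, 0]
    - [-0.28, -0.15, 0.15, 3.4, 0, 0, 0]
    - [-0.28, -0.15, 0.15, 3.7, 0, 0, 0]
    - [-0.28, -0.15, 0.15, 3.7, 0, 0, 0]

```text
time: 2.7
position: [0.53, 0.1088, 0.0258]
tcp_rot: [[0.263, 0.965, -0.001], [0.965, -0.263, -0.0], [-0.001, -0.001, -1.0]]
ft_force: [0.0, 0.2, 1.1]
opening: 0.361
grasp_force: 0.0
```

Run:
```python
from h import *
go([*g2w(-.060,.069),.027])
S=arm.camera("side");s=arm.state();p=s["position"]
print([proj(S,p+k*s["tcp_rot"][:,1]).round(1).tolist() for k in(-.023,.023)])
cv2.imwrite("pics/c4.png",cv2.resize(S["color"][140:230,230:340],None,fx=6.5,fy=6.5,interpolation=cv2.INTER_CUBIC))
```

```text
t 2.7 g(mm) [-60.1  69.5] shift [-0.05  0.01 -0.12] turn z 0.006 tilt [-5.0e-04 -1.3e-03 -1.0e+00] F [0.  0.2 1.1]
[[279.3, 194.1], [289.1, 199.7]]
```

View pics/c4.png

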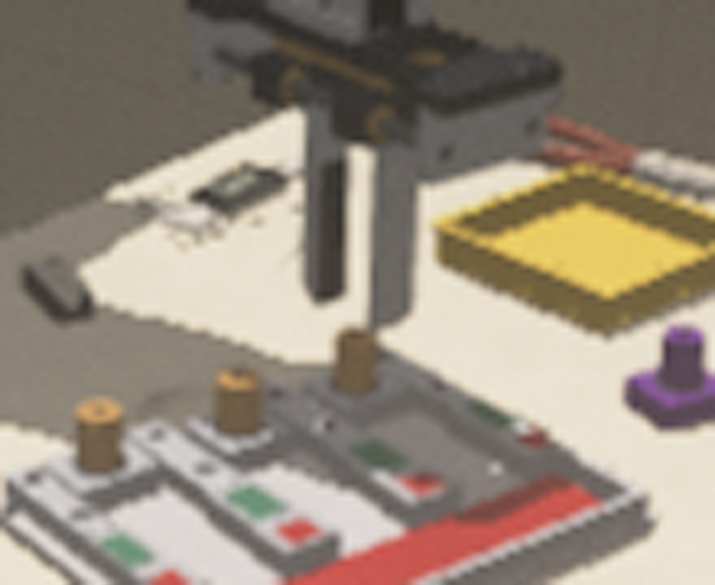

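The tips now end at about (279,186) and (290,190), again around 29 mm higher than the pose says and level with the top of the boss. A gentle closing will show whether the boss is between the pads.

Request:
servo_tool:
  motion:
    - [-0.6, 0, 0, 0, 0, 0, 0]
    - [-0.8, 0, 0, 0, 0, 0, 0]
    - [-0.8, 0, 0, 0, 0, 0, 0]
    - [-0.8, 0, 0, 0, 0, 0, 0]
  newtons: 3

```text
time: 3.15
position: [0.5305, 0.1089, 0.0268]
tcp_rot: [[0.263, 0.965, 0.0], [0.965, -0.263, 0.0], [0.0, 0.0, -1.0]]
ft_force: [0.2, -0.2, -0.7]
opening: 0.104
grasp_force: 0.0
```

The gripper closed to 10 mm without touching anything, so the tips really are above the boss. The true fingertip is about 29 mm higher than reported. I'll open, go down in steps watching the force, and test again.

Request:
servo_tool:
  motion:
    - [-0.28, 0, 0, 0, 0, 0, 0]
    - [-0.28, 0, 0, 0, 0, 0, 0]
    - [-0.28, 0, 0, 0.3, 0, 0, 0]
    - [-0.28, 0, 0, 0.6, 0, 0, 0]
    - [-0.28, 0, 0, 0.8, 0, 0, 0]
  newtons: 3

```text
time: 3.65
position: [0.5302, 0.1089, 0.0181]
tcp_rot: [[0.263, 0.965, -0.0], [0.965, -0.263, -0.0], [-0.0, -0.0, -1.0]]
ft_force: [0.2, -0.4, -0.5]
opening: 0.358
grasp_force: 0.0
```

Request:
servo_tool:
  motion:
    - [-0.28, 0, 0, 0.2, 0, 0, 0]
    - [-0.28, 0, 0, 0.4, 0, 0, 0]
    - [-0.28, 0, 0, 0.6, 0, 0, 0]
    - [-0.28, 0, 0, 0.6, 0, 0, 0]

```text
time: 4.05
position: [0.5302, 0.1089, 0.0123]
tcp_rot: [[0.263, 0.965, -0.0], [0.965, -0.263, -0.0], [-0.0, -0.0, -1.0]]
ft_force: [-0.2, -0.0, -0.6]
opening: 0.362
grasp_force: 0.0
```

Request:
servo_tool:
  motion:
    - [-0.6, 0, 0, 0, 0, 0, 0]
    - [-0.7, 0, 0, 0, 0, 0, 0]
    - [-0.7, 0, 0, 0, 0, 0, 0]
    - [-0.7, 0, 0, 0, 0, 0, 0]

```text
time: 4.45
position: [0.5304, 0.1089, 0.0126]
tcp_rot: [[0.263, 0.965, 0.0], [0.965, -0.263, 0.0], [0.0, 0.0, -1.0]]
ft_force: [-1.1, 0.7, 0.5]
opening: 0.206
grasp_force: 3.0
```

Run:
```python
from h import *
go([*g2w(-.060,.069),.0])
S=arm.camera("side");s=arm.state();p=s["position"]
print([proj(S,p+k*s["tcp_rot"][:,1]).round(1).tolist() for k in(-.015,.015)])
cv2.imwrite("pics/c5.png",cv2.resize(S["color"][150:230,240:330],None,fx=6.5,fy=6.5,interpolation=cv2.INTER_CUBIC))
```

```text
t 4.45 g(mm) [-59.8  69.6] shift [-0.06 -0.03  1.26] turn z 0.006 tilt [ 0.e+00  1.e-04 -1.e+00] F [-1.1  0.7  0.5]
[[280.8, 199.1], [287.2, 202.7]]
```

View pics/c5.png

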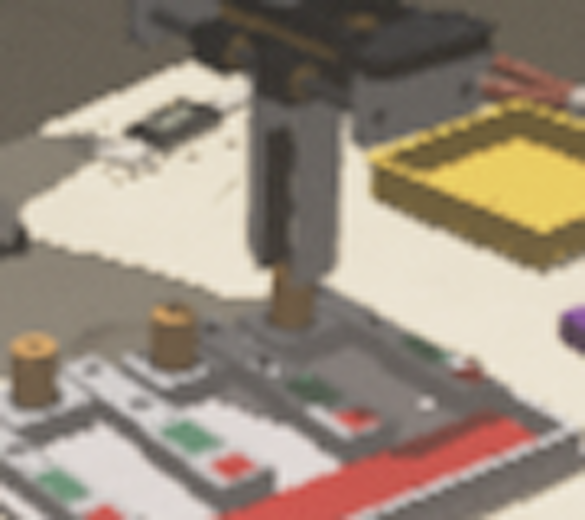

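The boss is now gripped: opening 0.206 (about 20 mm) at 3 N. The picture shows the tips around its upper third at crop (290,270). True tip height is the reported height plus about 28 mm. I'll loosen the grip, go 10 mm deeper, and push with the rear finger.

Request:
servo_tool:
  motion:
    - [-0.49, 0, 0, 0, 0, 0, 0]
    - [-0.49, 0, 0, 0.3, 0, 0, 0]
    - [-0.49, 0, 0, 0.6, 0, 0, 0]
    - [-0.49, 0, 0, 0.9, 0, 0, 0]
    - [-0.49, 0, 0, 0.9, 0, 0, 0]
  newtons: 5

```text
time: 5.0
position: [0.5301, 0.1089, 0.003]
tcp_rot: [[0.263, 0.965, -0.001], [0.965, -0.263, -0.0], [-0.0, -0.001, -1.0]]
ft_force: [0.0, 0.5, 0.6]
opening: 0.253
grasp_force: 0.0
```

Request:
servo_tool:
  motion:
    - [-0.49, 0, 0.4, 0, 0, 0, 0]
    - [-0.49, 0, 0.8, 0, 0, 0, 0]
    - [-0.49, 0, 1.2, 0, 0, 0, 0]
    - [-0.49, 0, 1.6, 0, 0, 0, 0]
    - [-0.49, 0, 2.0, 0, 0, 0, 0]

```text
time: 5.5
position: [0.5501, 0.1035, 0.0036]
tcp_rot: [[0.263, 0.965, 0.0], [0.965, -0.263, 0.0], [0.0, 0.0, -1.0]]
ft_force: [-0.9, 0.5, -0.1]
opening: 0.253
grasp_force: 0.3
```

Request:
servo_tool:
  motion:
    - [-0.49, 0, 0.1, 0, 0, 0, 0]
    - [-0.49, 0, 0.2, 0, 0, 0, 0]
    - [-0.49, 0, 0.3, 0, 0, 0, 0]

```text
time: 5.8
position: [0.5526, 0.1028, 0.0036]
tcp_rot: [[0.263, 0.965, -0.0], [0.965, -0.263, -0.0], [-0.0, -0.0, -1.0]]
ft_force: [-0.6, 0.3, 1.0]
opening: 0.256
grasp_force: 0.3
```

```bash
python3 -c "
from h import *
go([*g2w(-.035,.0685),.003])"
```

```text
t 5.8 g(mm) [-36.8  69.8] shift [-0.13  0.18  0.06] turn z 0.006 tilt [-0.e+00 -1.e-04 -1.e+00] F [-0.6  0.3  1. ]
```

Request:
servo_tool:
  motion:
    - [-0.49, 0, 0.05, 0, 0, 0, 0]
    - [-0.49, 0, 0.1, 0, 0, 0, 0]
    - [-0.49, 0, 0.15, 0, 0, 0, 0]

```text
time: 6.1
position: [0.554, 0.1024, 0.0036]
tcp_rot: [[0.263, 0.965, 0.0], [0.965, -0.263, 0.0], [0.0, 0.0, -1.0]]
ft_force: [-1.8, 0.3, 0.2]
opening: 0.256
grasp_force: 0.3
```

Request:
servo_tool:
  motion:
    - [-0.49, 0, 0.05, 0, 0, 0, 0]
    - [-0.49, 0, 0.1, 0, 0, 0, 0]
    - [-0.49, 0, 0.15, 0, 0, 0, 0]

```text
time: 6.4
position: [0.5555, 0.102, 0.0036]
tcp_rot: [[0.263, 0.965, -0.0], [0.965, -0.263, -0.0], [-0.0, -0.0, -1.0]]
ft_force: [0.2, 1.4, -0.1]
opening: 0.257
grasp_force: 0.3
```

Request:
servo_tool:
  motion:
    - [-0.49, 0, 0.05, 0, 0, 0, 0]
    - [-0.49, 0, 0.1, 0, 0, 0, 0]
    - [-0.49, 0, 0.1, 0, 0, 0, 0]

```text
time: 6.7
position: [0.5564, 0.1017, 0.0036]
tcp_rot: [[0.263, 0.965, -0.0], [0.965, -0.263, -0.0], [-0.0, -0.0, -1.0]]
ft_force: [-1.0, -0.9, 1.3]
opening: 0.256
grasp_force: 0.7
```

Request:
servo_tool:
  motion:
    - [-0.49, 0, 0.05, 0, 0, 0, 0]
    - [-0.49, 0, 0.1, 0, 0, 0, 0]

```text
time: 6.9
position: [0.5574, 0.1015, 0.0035]
tcp_rot: [[0.263, 0.965, -0.0], [0.965, -0.263, -0.0], [-0.0, -0.0, -1.0]]
ft_force: [-1.3, 0.6, -0.4]
opening: 0.255
grasp_force: 0.4
```

Request:
servo_tool:
  motion:
    - [-0.49, 0, 0.05, 0, 0, 0, 0]
    - [-0.49, 0, 0.1, 0, 0, 0, 0]

```text
time: 7.1
position: [0.5586, 0.1013, 0.0036]
tcp_rot: [[0.263, 0.965, 0.0], [0.965, -0.263, 0.0], [0.0, 0.0, -1.0]]
ft_force: [-1.7, -0.8, 0.2]
opening: 0.256
grasp_force: 0.3
```

Request:
servo_tool:
  motion:
    - [-0.49, 0, 0.05, 0, 0, 0, 0]
    - [-0.49, 0, 0.1, 0, 0, 0, 0]

```text
time: 7.3
position: [0.5594, 0.101, 0.0036]
tcp_rot: [[0.263, 0.965, 0.0], [0.965, -0.263, 0.0], [0.0, 0.0, -1.0]]
ft_force: [-1.3, 0.6, 0.2]
opening: 0.255
grasp_force: 0.3
```

Request:
servo_tool:
  motion:
    - [-0.49, 0, 0.05, 0, 0, 0, 0]
    - [-0.49, 0, 0.1, 0, 0, 0, 0]

```text
time: 7.5
position: [0.5604, 0.1007, 0.0036]
tcp_rot: [[0.263, 0.965, 0.0], [0.965, -0.263, -0.0], [-0.0, 0.0, -1.0]]
ft_force: [-0.4, 0.2, -0.5]
opening: 0.255
grasp_force: 0.3
```

Request:
servo_tool:
  motion:
    - [-0.49, 0, 0.1, 0, 0, 0, 0]
    - [-0.49, 0, 0.2, 0, 0, 0, 0]
    - [-0.49, 0, 0.3, 0, 0, 0, 0]

```text
time: 7.8
position: [0.5633, 0.0999, 0.0036]
tcp_rot: [[0.263, 0.965, -0.0], [0.965, -0.263, -0.0], [-0.0, -0.0, -1.0]]
ft_force: [-0.3, 0.6, -0.1]
opening: 0.254
grasp_force: 0.3
```

Request:
servo_tool:
  motion:
    - [-0.49, 0, 0.3, 0, 0, 0, 0]
    - [-0.49, 0, 0.7, 0, 0, 0, 0]
    - [-0.49, 0, 1.1, 0, 0, 0, 0]
    - [-0.49, 0, 1.5, 0, 0, 0, 0]
    - [-0.49, 0, 1.9, 0, 0, 0, 0]

```text
time: 8.3
position: [0.5819, 0.0948, 0.0036]
tcp_rot: [[0.263, 0.965, -0.0], [0.965, -0.263, -0.0], [-0.0, -0.0, -1.0]]
ft_force: [0.1, -0.5, 0.1]
opening: 0.257
grasp_force: 0.4
```

Request:
servo_tool:
  motion:
    - [-0.49, 0, 0.05, 0, 0, 0, 0]
    - [-0.49, 0, 0.1, 0, 0, 0, 0]
    - [-0.49, 0, 0.15, 0, 0, 0, 0]

```text
time: 8.6
position: [0.5829, 0.0946, 0.0036]
tcp_rot: [[0.263, 0.965, -0.0], [0.965, -0.263, 0.0], [-0.0, -0.0, -1.0]]
ft_force: [-0.9, 0.6, 0.4]
opening: 0.253
grasp_force: 0.3
```

```bash
python3 -c "
from h import *
go([*g2w(-.0,.0685),.003])"
```

```text
t 8.6 g(mm) [-5.4 70. ] shift [-0.15  0.54  0.06] turn z 0.006 tilt [-0.e+00 -2.e-04 -1.e+00] F [-0.9  0.6  0.4]
```

Request:
servo_tool:
  motion:
    - [-0.49, 0, 0.1, 0, 0, 0, 0]
    - [-0.49, 0, 0.2, 0, 0, 0, 0]
    - [-0.49, 0, 0.3, 0, 0, 0, 0]

```text
time: 8.9
position: [0.5859, 0.0937, 0.0036]
tcp_rot: [[0.263, 0.965, -0.0], [0.965, -0.263, -0.0], [-0.0, -0.0, -1.0]]
ft_force: [-0.8, 1.0, -0.7]
opening: 0.254
grasp_force: 0.3
```

Request:
servo_tool:
  motion:
    - [-0.49, 0, 0.05, 0, 0, 0, 0]
    - [-0.49, 0, 0.1, 0, 0, 0, 0]
    - [-0.49, 0, 0.15, 0, 0, 0, 0]

```text
time: 9.2
position: [0.5873, 0.0933, 0.0036]
tcp_rot: [[0.263, 0.965, -0.0], [0.965, -0.263, -0.0], [-0.0, -0.0, -1.0]]
ft_force: [-1.2, 0.1, -0.4]
opening: 0.256
grasp_force: 0.3
```

Request:
servo_tool:
  motion:
    - [-0.49, 0, 0.05, 0, 0, 0, 0]
    - [-0.49, 0, 0.1, 0, 0, 0, 0]

```text
time: 9.4
position: [0.5883, 0.0931, 0.0036]
tcp_rot: [[0.263, 0.965, -0.0], [0.965, -0.263, -0.0], [-0.0, -0.0, -1.0]]
ft_force: [-0.9, -0.7, -0.6]
opening: 0.255
grasp_force: 0.3
```

Request:
servo_tool:
  motion:
    - [-0.49, 0, 0.05, 0, 0, 0, 0]
    - [-0.49, 0, 0.1, 0, 0, 0, 0]

```text
time: 9.6
position: [0.5893, 0.0929, 0.0036]
tcp_rot: [[0.263, 0.965, -0.0], [0.965, -0.263, -0.0], [-0.0, -0.0, -1.0]]
ft_force: [-0.2, -1.4, -0.8]
opening: 0.256
grasp_force: 0.3
```

Request:
servo_tool:
  motion:
    - [-0.49, 0, 0.05, 0, 0, 0, 0]
    - [-0.49, 0, 0.1, 0, 0, 0, 0]

```text
time: 9.8
position: [0.59, 0.0925, 0.0036]
tcp_rot: [[0.263, 0.965, -0.001], [0.965, -0.263, -0.0], [-0.0, -0.001, -1.0]]
ft_force: [-3.1, -1.1, 2.4]
opening: 0.255
grasp_force: 1.6
```

Request:
servo_tool:
  motion:
    - [-0.49, 0, 0.05, 0, 0, 0, 0]
    - [-0.49, 0, 0.05, 0, 0, 0, 0]

```text
time: 10.0
position: [0.5905, 0.0924, 0.0035]
tcp_rot: [[0.263, 0.965, -0.001], [0.965, -0.263, -0.0], [-0.0, -0.0, -1.0]]
ft_force: [-3.9, -1.5, 1.6]
opening: 0.256
grasp_force: 1.7
```

Request:
servo_tool:
  motion:
    - [-0.49, 0, 0.05, 0, 0, 0, 0]
    - [-0.49, 0, 0.05, 0, 0, 0, 0]

```text
time: 10.2
position: [0.591, 0.0923, 0.0036]
tcp_rot: [[0.263, 0.965, -0.001], [0.965, -0.263, -0.0], [-0.0, -0.0, -1.0]]
ft_force: [-4.4, -1.0, 3.3]
opening: 0.254
grasp_force: 2.2
```

Request:
servo_tool:
  motion:
    - [-0.49, 0, 0.05, 0, 0, 0, 0]
    - [-0.49, 0, 0.1, 0, 0, 0, 0]

```text
time: 10.4
position: [0.5915, 0.0921, 0.0037]
tcp_rot: [[0.263, 0.965, -0.002], [0.965, -0.263, 0.0], [-0.0, -0.002, -1.0]]
ft_force: [-9.8, -0.7, 7.6]
opening: 0.254
grasp_force: 5.1
```

Request:
servo_tool:
  motion:
    - [-0.49, 0, 0.05, 0, 0, 0, 0]
    - [-0.49, 0, 0.1, 0, 0, 0, 0]

```text
time: 10.6
position: [0.5923, 0.0919, 0.0037]
tcp_rot: [[0.263, 0.965, -0.002], [0.965, -0.263, 0.0], [-0.001, -0.002, -1.0]]
ft_force: [-10.5, -0.8, 7.1]
opening: 0.276
grasp_force: 5.1
```

Run:
```python
from h import *
go([*g2w(-.0,.0685),.003]); s=arm.state();print(s["torque"].round(2),s["opening"],s["grasp_force"])
S=arm.camera("side")
for a,ce,r,m in blobs(S["color"],(8,70,60),(24,255,255),15,(225,180,312,245)):
    q=onz(S,ce,.034 if ce[1]<0 else .03); print(a,ce.round(1),(w2g(q)*1e3).round(1), m.nonzero()[0].min(),m.nonzero()[0].max())
```

```text
t 10.6 g(mm) [ 4.4 69.9] shift [-0.14 -0.44  0.07] turn z 0.006 tilt [-5.0e-04 -2.1e-03 -1.0e+00] F [-10.5  -0.8   7.1]
[-0.14  2.21  0.04] 0.27625823307977077 5.099925398826599
63 [266.2 201.2] [-64.    4.7] 197 206
55 [297.  202.4] [-4.9 72.8] 197 207
69 [244.7 205.8] [-78.2 -62. ] 201 211
```

The block stalled at the NO-GO gap: the finger backed off at its 5 N cap with the block at x of about 0, so this is the good one. I'll release it, lift, and move to the middle lane.

Request:
servo_tool:
  motion:
    - [-0.28, 0, -0.3, 0, 0, 0, 0]
    - [-0.28, 0, -0.3, 0, 0, 0, 0]
    - [-0.28, 0, -0.3, -2, 0, 0, 0]
    - [-0.28, 0, -0.3, -4, 0, 0, 0]
    - [-0.28, 0, -0.3, -4, 0, 0, 0]

```text
time: 11.15
position: [0.592, 0.0928, 0.0461]
tcp_rot: [[0.263, 0.965, 0.005], [0.965, -0.263, 0.001], [0.002, 0.005, -1.0]]
ft_force: [0.5, 0.3, -0.4]
opening: 0.36
grasp_force: 0.0
```

Run:
```python
from h import *
S=arm.camera("side")
for a,ce,r,m in blobs(S["color"],(8,70,60),(24,255,255),15,(225,180,312,245)):
    q=onz(S,ce,.034); print(a,ce.round(1),(w2g(q)*1e3).round(1), m.nonzero()[0].min(),m.nonzero()[0].max())
go([*g2w(-.0595,.0012),.04])
```

```text
63 [266.2 201.2] [-58.    0.1] 197 206
58 [297.4 202.5] [ 1.7 68.1] 198 207
69 [244.7 205.8] [-72.1 -66. ] 201 211
t 11.2 g(mm) [ 3.1 70.4] shift [-6.88 -6.3   0.42] turn z 0.006 tilt [ 0.001   0.0026 -1.    ] F [-0.1  0.1 -0.5]
```

Request:
servo_tool:
  motion:
    - [-0.28, -6.9, -6.3, 0, 0, 0, 0]
    - [-0.28, -6.9, -6.3, 0, 0, 0, 0]
    - [-0.28, -6.9, -6.3, 0, 0, 0, 0.006]
    - [-0.28, -6.9, -6.3, 1, 0, 0, 0.006]

```text
time: 11.6
position: [0.5119, 0.0423, 0.0338]
tcp_rot: [[0.27, 0.963, 0.002], [0.963, -0.27, 0.0], [0.001, 0.002, -1.0]]
ft_force: [0.7, 0.6, 0.2]
opening: 0.36
grasp_force: 0.0
```

```bash
python3 -c "
from h import *
go([*g2w(-.0595,.001),.003])"
```

```text
t 11.6 g(mm) [-59.6   0.5] shift [0.04 0.01 3.08] turn z -0.001 tilt [ 7.0e-04  2.1e-03 -1.0e+00] F [0.7 0.6 0.2]
```

Next: descend, check the force, narrow the fingers, then push to about x = -38.

Request:
servo_tool:
  motion:
    - [-0.28, 0, 0, 1, 0, 0, 0]
    - [-0.28, 0, 0, 2, 0, 0, 0]
    - [-0.28, 0, 0, 3, 0, 0, 0]
    - [-0.28, 0, 0, 3, 0, 0, 0]

```text
time: 12.0
position: [0.5105, 0.0428, 0.0016]
tcp_rot: [[0.268, 0.963, -0.003], [0.963, -0.268, -0.0], [-0.001, -0.003, -1.0]]
ft_force: [0.2, 0.2, 0.2]
opening: 0.355
grasp_force: 0.0
```

Request:
servo_tool:
  motion:
    - [-0.49, 0, 0, 0, 0, 0, 0]
    - [-0.49, 0, 0.3, 0, 0, 0, 0]
    - [-0.49, 0, 0.8, 0, 0, 0, 0]
    - [-0.49, 0, 1.4, 0, 0, 0, 0]
    - [-0.49, 0, 2.0, 0, 0, 0, 0]
  newtons: 5

```text
time: 12.5
position: [0.5313, 0.037, 0.0039]
tcp_rot: [[0.269, 0.963, 0.001], [0.963, -0.269, -0.0], [0.0, 0.0, -1.0]]
ft_force: [-0.3, 0.6, -0.5]
opening: 0.257
grasp_force: 0.3
```

Request:
servo_tool:
  motion:
    - [-0.49, 0, 0.1, 0, 0, 0, 0]
    - [-0.49, 0, 0.2, 0, 0, 0, 0]
    - [-0.49, 0, 0.3, 0, 0, 0, 0]

```text
time: 12.8
position: [0.5334, 0.0364, 0.0035]
tcp_rot: [[0.269, 0.963, -0.0], [0.963, -0.269, 0.0], [-0.0, -0.0, -1.0]]
ft_force: [-0.6, 0.2, -0.3]
opening: 0.254
grasp_force: 0.3
```

Request:
servo_tool:
  motion:
    - [-0.49, 0, 0.05, 0, 0, 0, 0]
    - [-0.49, 0, 0.1, 0, 0, 0, 0]
    - [-0.49, 0, 0.15, 0, 0, 0, 0]

```text
time: 13.1
position: [0.5348, 0.036, 0.0036]
tcp_rot: [[0.269, 0.963, -0.0], [0.963, -0.269, 0.0], [-0.0, -0.0, -1.0]]
ft_force: [-0.5, 0.9, -0.8]
opening: 0.256
grasp_force: 0.2
```

Request:
servo_tool:
  motion:
    - [-0.49, 0, 0.05, 0, 0, 0, 0]
    - [-0.49, 0, 0.1, 0, 0, 0, 0]
    - [-0.49, 0, 0.15, 0, 0, 0, 0]

```text
time: 13.4
position: [0.5364, 0.0356, 0.0036]
tcp_rot: [[0.269, 0.963, -0.0], [0.963, -0.269, 0.0], [-0.0, -0.0, -1.0]]
ft_force: [-1.1, 0.6, 0.0]
opening: 0.256
grasp_force: 0.2
```

Request:
servo_tool:
  motion:
    - [-0.49, 0, 0.05, 0, 0, 0, 0]
    - [-0.49, 0, 0.1, 0, 0, 0, 0]

```text
time: 13.6
position: [0.5373, 0.0353, 0.0036]
tcp_rot: [[0.269, 0.963, -0.0], [0.963, -0.269, -0.0], [-0.0, -0.0, -1.0]]
ft_force: [-0.7, 0.2, 0.2]
opening: 0.256
grasp_force: 0.2
```

Request:
servo_tool:
  motion:
    - [-0.49, 0, 0.05, 0, 0, 0, 0]
    - [-0.49, 0, 0.1, 0, 0, 0, 0]

```text
time: 13.8
position: [0.5383, 0.035, 0.0036]
tcp_rot: [[0.269, 0.963, 0.0], [0.963, -0.269, -0.0], [-0.0, 0.0, -1.0]]
ft_force: [-1.0, 0.1, -0.8]
opening: 0.252
grasp_force: 0.2
```

Request:
servo_tool:
  motion:
    - [-0.49, 0, 0.05, 0, 0, 0, 0]
    - [-0.49, 0, 0.1, 0, 0, 0, 0]

```text
time: 14.0
position: [0.5393, 0.0348, 0.0036]
tcp_rot: [[0.269, 0.963, -0.0], [0.963, -0.269, -0.0], [-0.0, -0.0, -1.0]]
ft_force: [-0.4, -0.5, -0.7]
opening: 0.253
grasp_force: 0.2
```

Request:
servo_tool:
  motion:
    - [-0.49, 0, 0.05, 0, 0, 0, 0]
    - [-0.49, 0, 0.1, 0, 0, 0, 0]

```text
time: 14.2
position: [0.5402, 0.0345, 0.0036]
tcp_rot: [[0.269, 0.963, -0.0], [0.963, -0.269, 0.0], [0.0, -0.0, -1.0]]
ft_force: [-0.2, 0.2, -0.7]
opening: 0.258
grasp_force: 0.2
```

Request:
servo_tool:
  motion:
    - [-0.49, 0, 0.05, 0, 0, 0, 0]
    - [-0.49, 0, 0.1, 0, 0, 0, 0]

```text
time: 14.4
position: [0.5412, 0.0342, 0.0036]
tcp_rot: [[0.269, 0.963, -0.0], [0.963, -0.269, 0.0], [-0.0, -0.0, -1.0]]
ft_force: [-1.1, 1.0, -0.3]
opening: 0.252
grasp_force: 0.2
```

Request:
servo_tool:
  motion:
    - [-0.49, 0, 0.05, 0, 0, 0, 0]
    - [-0.49, 0, 0.1, 0, 0, 0, 0]

```text
time: 14.6
position: [0.5422, 0.034, 0.0036]
tcp_rot: [[0.269, 0.963, -0.0], [0.963, -0.269, -0.0], [-0.0, -0.0, -1.0]]
ft_force: [0.1, -0.0, -0.8]
opening: 0.251
grasp_force: 0.2
```

Request:
servo_tool:
  motion:
    - [-0.49, 0, 0.05, 0, 0, 0, 0]
    - [-0.49, 0, 0.1, 0, 0, 0, 0]

```text
time: 14.8
position: [0.5431, 0.0337, 0.0036]
tcp_rot: [[0.269, 0.963, -0.0], [0.963, -0.269, -0.0], [-0.0, -0.0, -1.0]]
ft_force: [-0.4, 0.1, -0.0]
opening: 0.255
grasp_force: 0.2
```

Request:
servo_tool:
  motion:
    - [-0.49, 0, 0.1, 0, 0, 0, 0]
    - [-0.49, 0, 0.2, 0, 0, 0, 0]
    - [-0.49, 0, 0.3, 0, 0, 0, 0]

```text
time: 15.1
position: [0.5461, 0.0329, 0.0036]
tcp_rot: [[0.269, 0.963, 0.0], [0.963, -0.269, -0.0], [-0.0, 0.0, -1.0]]
ft_force: [-0.2, 0.9, -0.1]
opening: 0.253
grasp_force: 0.2
```

Request:
servo_tool:
  motion:
    - [-0.49, 0, 0.4, 0, 0, 0, 0]
    - [-0.49, 0, 0.8, 0, 0, 0, 0]
    - [-0.49, 0, 1.2, 0, 0, 0, 0]
    - [-0.49, 0, 1.6, 0, 0, 0, 0]
    - [-0.49, 0, 2.0, 0, 0, 0, 0]

```text
time: 15.6
position: [0.5656, 0.0274, 0.0036]
tcp_rot: [[0.269, 0.963, 0.0], [0.963, -0.269, 0.0], [0.0, 0.0, -1.0]]
ft_force: [-0.6, 0.2, 0.9]
opening: 0.254
grasp_force: 0.3
```

Request:
servo_tool:
  motion:
    - [-0.49, 0, 0.1, 0, 0, 0, 0]
    - [-0.49, 0, 0.2, 0, 0, 0, 0]
    - [-0.49, 0, 0.3, 0, 0, 0, 0]

```text
time: 15.9
position: [0.5681, 0.0267, 0.0036]
tcp_rot: [[0.269, 0.963, -0.0], [0.963, -0.269, -0.0], [-0.0, -0.0, -1.0]]
ft_force: [-0.5, -0.8, -0.7]
opening: 0.257
grasp_force: 0.3
```

Request:
servo_tool:
  motion:
    - [-0.49, 0, 0.05, 0, 0, 0, 0]
    - [-0.49, 0, 0.1, 0, 0, 0, 0]
    - [-0.49, 0, 0.15, 0, 0, 0, 0]

```text
time: 16.2
position: [0.5695, 0.0263, 0.0036]
tcp_rot: [[0.269, 0.963, -0.0], [0.963, -0.269, -0.0], [-0.0, -0.0, -1.0]]
ft_force: [-0.6, 0.0, 0.7]
opening: 0.251
grasp_force: 0.2
```

Request:
servo_tool:
  motion:
    - [-0.49, 0, 0.05, 0, 0, 0, 0]
    - [-0.49, 0, 0.1, 0, 0, 0, 0]
    - [-0.49, 0, 0.15, 0, 0, 0, 0]

```text
time: 16.5
position: [0.571, 0.0259, 0.0036]
tcp_rot: [[0.269, 0.963, -0.0], [0.963, -0.269, -0.0], [-0.0, -0.0, -1.0]]
ft_force: [-0.3, 0.1, 0.3]
opening: 0.252
grasp_force: 0.2
```

Request:
servo_tool:
  motion:
    - [-0.49, 0, 0.05, 0, 0, 0, 0]
    - [-0.49, 0, 0.1, 0, 0, 0, 0]
    - [-0.49, 0, 0.15, 0, 0, 0, 0]

```text
time: 16.8
position: [0.5725, 0.0255, 0.0036]
tcp_rot: [[0.269, 0.963, -0.0], [0.963, -0.269, -0.0], [-0.0, -0.0, -1.0]]
ft_force: [-1.2, -0.3, 0.2]
opening: 0.253
grasp_force: 0.2
```

```bash
python3 -c "
from h import *
go([*g2w(.063,.001),.003])"
```

```text
t 16.8 g(mm) [3.2 0.6] shift [0.03 5.98 0.06] turn z 0.0 tilt [-0.e+00 -1.e-04 -1.e+00] F [-1.2 -0.3  0.2]
```

Request:
servo_tool:
  motion:
    - [-0.49, 0, 0.05, 0, 0, 0, 0]
    - [-0.49, 0, 0.1, 0, 0, 0, 0]
    - [-0.49, 0, 0.15, 0, 0, 0, 0]

```text
time: 17.1
position: [0.5739, 0.0251, 0.0036]
tcp_rot: [[0.269, 0.963, 0.0], [0.963, -0.269, -0.0], [-0.0, 0.0, -1.0]]
ft_force: [-0.9, 0.3, -0.0]
opening: 0.257
grasp_force: 0.2
```

Request:
servo_tool:
  motion:
    - [-0.49, 0, 0.05, 0, 0, 0, 0]
    - [-0.49, 0, 0.1, 0, 0, 0, 0]
    - [-0.49, 0, 0.15, 0, 0, 0, 0]

```text
time: 17.4
position: [0.5754, 0.0247, 0.0036]
tcp_rot: [[0.269, 0.963, -0.0], [0.963, -0.269, -0.0], [-0.0, -0.0, -1.0]]
ft_force: [-0.5, 1.3, -0.2]
opening: 0.257
grasp_force: 0.2
```

Request:
servo_tool:
  motion:
    - [-0.49, 0, 0.05, 0, 0, 0, 0]
    - [-0.49, 0, 0.1, 0, 0, 0, 0]
    - [-0.49, 0, 0.15, 0, 0, 0, 0]

```text
time: 17.7
position: [0.5768, 0.0243, 0.0036]
tcp_rot: [[0.269, 0.963, -0.0], [0.963, -0.269, -0.0], [-0.0, -0.0, -1.0]]
ft_force: [-0.4, -0.2, -1.8]
opening: 0.259
grasp_force: 0.2
```

Request:
servo_tool:
  motion:
    - [-0.49, 0, 0.1, 0, 0, 0, 0]
    - [-0.49, 0, 0.2, 0, 0, 0, 0]
    - [-0.49, 0, 0.3, 0, 0, 0, 0]

```text
time: 18.0
position: [0.5798, 0.0235, 0.0036]
tcp_rot: [[0.269, 0.963, -0.0], [0.963, -0.269, -0.0], [-0.0, -0.0, -1.0]]
ft_force: [-0.7, 0.6, -0.2]
opening: 0.252
grasp_force: 0.2
```

Request:
servo_tool:
  motion:
    - [-0.49, 0, 0.4, 0, 0, 0, 0]
    - [-0.49, 0, 0.8, 0, 0, 0, 0]
    - [-0.49, 0, 1.2, 0, 0, 0, 0]
    - [-0.49, 0, 1.6, 0, 0, 0, 0]
    - [-0.49, 0, 2.0, 0, 0, 0, 0]

```text
time: 18.5
position: [0.5993, 0.018, 0.0036]
tcp_rot: [[0.269, 0.963, 0.0], [0.963, -0.269, -0.0], [0.0, 0.0, -1.0]]
ft_force: [-1.0, -0.6, 0.7]
opening: 0.253
grasp_force: 0.3
```

Request:
servo_tool:
  motion:
    - [-0.49, 0, 0.4, 0, 0, 0, 0]
    - [-0.49, 0, 0.8, 0, 0, 0, 0]
    - [-0.49, 0, 1.2, 0, 0, 0, 0]
    - [-0.49, 0, 1.6, 0, 0, 0, 0]
    - [-0.49, 0, 2.0, 0, 0, 0, 0]

```text
time: 19.0
position: [0.6186, 0.0127, 0.0036]
tcp_rot: [[0.269, 0.963, 0.0], [0.963, -0.269, -0.0], [0.0, 0.0, -1.0]]
ft_force: [-0.9, 0.4, 0.5]
opening: 0.258
grasp_force: 0.3
```

Request:
servo_tool:
  motion:
    - [-0.49, 0, 0.3, 0, 0, 0, 0]
    - [-0.49, 0, 0.6, 0, 0, 0, 0]
    - [-0.49, 0, 0.9, 0, 0, 0, 0]
    - [-0.49, 0, 1.2, 0, 0, 0, 0]
    - [-0.49, 0, 1.3, 0, 0, 0, 0]

```text
time: 19.5
position: [0.631, 0.0092, 0.0035]
tcp_rot: [[0.269, 0.963, 0.0], [0.963, -0.269, -0.0], [0.0, 0.0, -1.0]]
ft_force: [-0.3, -0.3, 0.5]
opening: 0.254
grasp_force: 0.3
```

Request:
servo_tool:
  motion:
    - [-0.28, 0, -0.2, 0, 0, 0, 0]
    - [-0.28, 0, -0.2, 0, 0, 0, 0]
    - [-0.28, 0, -0.2, -2, 0, 0, 0]
    - [-0.28, 0, -0.2, -4, 0, 0, 0]
    - [-0.28, 0, -0.2, -4, 0, 0, 0]

```text
time: 20.0
position: [0.6302, 0.0098, 0.0463]
tcp_rot: [[0.269, 0.963, 0.004], [0.963, -0.269, -0.0], [0.001, 0.004, -1.0]]
ft_force: [0.2, -0.3, 0.7]
opening: 0.36
grasp_force: 0.0
```

Run:
```python
from h import *
S=arm.camera("side")
for a,ce,r,m in blobs(S["color"],(8,70,60),(24,255,255),15,(225,180,312,245)):
    q=onz(S,ce,.034); print(a,ce.round(1),(w2g(q)*1e3).round(1), m.nonzero()[0].min(),m.nonzero()[0].max())
go([*g2w(-.0697,-.0682),.04])
```

```text
24 [295.6 202. ] [-3.8 66.2] 198 207
62 [244.8 206.4] [-69.2 -67.7] 202 211
76 [293.9 218.3] [63.2  1.1] 213 224
t 20.05 g(mm) [62.2  0.8] shift [ -6.9  -13.2    0.42] turn z 0.0 tilt [ 5.0e-04  2.3e-03 -1.0e+00] F [-1.6  0.6 -0.6]
```

The middle block went right through and stands in the bay at x of about 62 mm, so it is the undersize one. Next is the right lane.

Request:
servo_tool:
  motion:
    - [-0.28, -6.9, -13.2, 0, 0, 0, 0]
    - [-0.28, -6.9, -13.2, 0, 0, 0, 0]
    - [-0.28, -6.9, -13.2, 0, 0, 0, 0]
    - [-0.28, -6.9, -13.2, 0, 0, 0, 0]
    - [-0.28, -6.9, -13.2, 1, 0, 0, 0]

```text
time: 20.55
position: [0.4834, -0.0214, 0.0339]
tcp_rot: [[0.269, 0.963, 0.002], [0.963, -0.269, -0.0], [0.0, 0.002, -1.0]]
ft_force: [0.6, -0.8, 0.1]
opening: 0.362
grasp_force: 0.0
```

```bash
python3 -c "
from h import *
go([*g2w(-.0697,-.0682),.003])"
```

```text
t 20.55 g(mm) [-70.  -68.5] shift [0.03 0.02 3.09] turn z -0.0 tilt [ 3.e-04  2.e-03 -1.e+00] F [ 0.6 -0.8  0.1]
```

Request:
servo_tool:
  motion:
    - [-0.28, 0, 0, 1, 0, 0, 0]
    - [-0.28, 0, 0, 2, 0, 0, 0]
    - [-0.28, 0, 0, 3, 0, 0, 0]
    - [-0.28, 0, 0, 3, 0, 0, 0]
    - [-0.49, 0, 0, 3, 0, 0, 0]

```text
time: 21.05
position: [0.4832, -0.0211, 0.0032]
tcp_rot: [[0.269, 0.963, -0.001], [0.963, -0.269, 0.0], [-0.0, -0.001, -1.0]]
ft_force: [0.2, -0.0, 0.1]
opening: 0.309
grasp_force: 0.0
```

Request:
servo_tool:
  motion:
    - [-0.49, 0, 0.3, 0, 0, 0, 0]
    - [-0.49, 0, 0.7, 0, 0, 0, 0]
    - [-0.49, 0, 1.2, 0, 0, 0, 0]
    - [-0.49, 0, 1.7, 0, 0, 0, 0]
    - [-0.49, 0, 2.2, 0, 0, 0, 0]
  newtons: 5

```text
time: 21.55
position: [0.5049, -0.0273, 0.0037]
tcp_rot: [[0.269, 0.963, 0.0], [0.963, -0.269, -0.0], [0.0, 0.0, -1.0]]
ft_force: [-1.0, 0.8, 1.8]
opening: 0.255
grasp_force: 0.3
```

Request:
servo_tool:
  motion:
    - [-0.49, 0, 0.3, 0, 0, 0, 0]
    - [-0.49, 0, 0.6, 0, 0, 0, 0]
    - [-0.49, 0, 0.8, 0, 0, 0, 0]

```text
time: 21.85
position: [0.5122, -0.0293, 0.0035]
tcp_rot: [[0.269, 0.963, -0.0], [0.963, -0.269, 0.0], [-0.0, -0.0, -1.0]]
ft_force: [-0.7, 0.5, 0.1]
opening: 0.257
grasp_force: 0.3
```

Request:
servo_tool:
  motion:
    - [-0.49, 0, 0.1, 0, 0, 0, 0]
    - [-0.49, 0, 0.2, 0, 0, 0, 0]
    - [-0.49, 0, 0.3, 0, 0, 0, 0]

```text
time: 22.15
position: [0.5149, -0.0301, 0.0036]
tcp_rot: [[0.269, 0.963, -0.0], [0.963, -0.269, -0.0], [-0.0, -0.0, -1.0]]
ft_force: [0.3, -0.2, -0.6]
opening: 0.256
grasp_force: 0.2
```

Request:
servo_tool:
  motion:
    - [-0.49, 0, 0.05, 0, 0, 0, 0]
    - [-0.49, 0, 0.1, 0, 0, 0, 0]

```text
time: 22.35
position: [0.5159, -0.0303, 0.0035]
tcp_rot: [[0.269, 0.963, -0.0], [0.963, -0.269, 0.0], [-0.0, -0.0, -1.0]]
ft_force: [-1.4, 0.2, -1.1]
opening: 0.252
grasp_force: 0.2
```

Request:
servo_tool:
  motion:
    - [-0.49, 0, 0.05, 0, 0, 0, 0]
    - [-0.49, 0, 0.1, 0, 0, 0, 0]

```text
time: 22.55
position: [0.5169, -0.0306, 0.0036]
tcp_rot: [[0.269, 0.963, 0.0], [0.963, -0.269, -0.0], [-0.0, 0.0, -1.0]]
ft_force: [-0.5, -0.8, -0.6]
opening: 0.255
grasp_force: 0.2
```

```bash
python3 -c "
from h import *
go([*g2w(-.035,-.0682),.003])"
```

```text
t 22.55 g(mm) [-35.3 -68.4] shift [0.02 0.03 0.06] turn z 0.0 tilt [-0.  0. -1.] F [-0.5 -0.8 -0.6]
```

Request:
servo_tool:
  motion:
    - [-0.49, 0, 0.05, 0, 0, 0, 0]
    - [-0.49, 0, 0.1, 0, 0, 0, 0]

```text
time: 22.75
position: [0.5177, -0.0307, 0.0036]
tcp_rot: [[0.269, 0.963, -0.0], [0.963, -0.269, 0.0], [0.0, -0.0, -1.0]]
ft_force: [-1.2, 1.8, 1.2]
opening: 0.254
grasp_force: 0.9
```

Request:
servo_tool:
  motion:
    - [-0.49, 0, 0.05, 0, 0, 0, 0]
    - [-0.49, 0, 0.1, 0, 0, 0, 0]

```text
time: 22.95
position: [0.5185, -0.0309, 0.0036]
tcp_rot: [[0.269, 0.963, -0.001], [0.963, -0.269, 0.0], [0.0, -0.001, -1.0]]
ft_force: [-4.7, 3.6, 4.9]
opening: 0.254
grasp_force: 2.9
```

Request:
servo_tool:
  motion:
    - [-0.49, 0, 0.05, 0, 0, 0, 0]
    - [-0.49, 0, 0.1, 0, 0, 0, 0]

```text
time: 23.15
position: [0.5193, -0.0311, 0.0036]
tcp_rot: [[0.269, 0.963, -0.001], [0.963, -0.269, 0.001], [0.0, -0.001, -1.0]]
ft_force: [-4.9, 3.7, 5.0]
opening: 0.256
grasp_force: 3.0
```

Request:
servo_tool:
  motion:
    - [-0.49, 0, 0.05, 0, 0, 0, 0]
    - [-0.49, 0, 0.1, 0, 0, 0, 0]

```text
time: 23.35
position: [0.5201, -0.0313, 0.0036]
tcp_rot: [[0.269, 0.963, -0.001], [0.963, -0.269, 0.001], [0.0, -0.002, -1.0]]
ft_force: [-5.7, 5.1, 5.4]
opening: 0.255
grasp_force: 3.5
```

Request:
servo_tool:
  motion:
    - [-0.49, 0, 0.05, 0, 0, 0, 0]
    - [-0.49, 0, 0.1, 0, 0, 0, 0]

```text
time: 23.55
position: [0.5209, -0.0314, 0.0037]
tcp_rot: [[0.269, 0.963, -0.002], [0.963, -0.269, 0.001], [0.0, -0.002, -1.0]]
ft_force: [-7.9, 7.0, 7.8]
opening: 0.251
grasp_force: 5.0
```

Request:
servo_tool:
  motion:
    - [-0.49, 0, 0.05, 0, 0, 0, 0]
    - [-0.49, 0, 0.1, 0, 0, 0, 0]

```text
time: 23.75
position: [0.5217, -0.0315, 0.0037]
tcp_rot: [[0.269, 0.963, -0.002], [0.963, -0.269, 0.001], [0.0, -0.002, -1.0]]
ft_force: [-8.7, 6.5, 8.2]
opening: 0.273
grasp_force: 5.2
```

Run:
```python
from h import *
S=arm.camera("side")
for a,ce,r,m in blobs(S["color"],(8,70,60),(24,255,255),15,(225,180,312,245)):
    q=onz(S,ce,.034); print(a,ce.round(1),(w2g(q)*1e3).round(1), m.nonzero()[0].min(),m.nonzero()[0].max())
go([*g2w(-.0697,-.0682),.04])
```

```text
53 [306.4 181.8] [-88.1 186.9] 180 186
61 [297.4 202.3] [ 0.8 68.9] 197 207
41 [251.2 211.3] [-34.9 -69.4] 206 216
73 [293.8 218. ] [62.   1.7] 213 224
t 23.8 g(mm) [-30.3 -68. ] shift [-0.02 -3.95 -3.62] turn z 0.0 tilt [ 4.0e-04 -2.4e-03 -1.0e+00] F [-8.5  6.   8.2]
```

GO refused the third block; it stalled at x of about -35, so it is the oversize one. All three stand where they ended. I'll back off for a moment, then grip this one and lift it.

Request:
servo_tool:
  motion:
    - [-0.35, 0, -0.35, 0, 0, 0, 0]
    - [-0.35, 0, -0.35, 0, 0, 0, 0]
    - [-0.35, 0, -0.35, 0, 0, 0, 0]
    - [-0.35, 0, -0.35, 0, 0, 0, 0]
    - [-0.35, 0, -0.35, 0, 0, 0, 0]

```text
time: 24.3
position: [0.5194, -0.0314, 0.0036]
tcp_rot: [[0.269, 0.963, 0.0], [0.963, -0.269, -0.0], [-0.0, 0.0, -1.0]]
ft_force: [0.0, 0.1, 0.7]
opening: 0.325
grasp_force: 0.0
```

Run:
```python
from h import *
T,S=arm.camera("top"),arm.camera("side")
for a,ce,r,m in blobs(S["color"],(8,70,60),(24,255,255),15,(225,186,312,245)):
    q=onz(S,ce,.034); print(a,ce.round(1),(w2g(q)*1e3).round(1))
for c,lo,hi in((T,(20,150,60),(32,255,255)),(S,(16,90,40),(34,255,255)),(T,(40,100,30),(85,255,255)),(S,(40,80,30),(85,255,255))):
    b=max(blobs(c["color"],lo,hi,200),key=lambda b:b[0]);q=cv2.boxPoints(r:=b[2]);print(b[0],r[0],onz(c,r[0],.012).round(3),[onz(c,x,.024)[:2].round(3).tolist() for x in cv2.boxPoints(r)])
go([*g2w(-.034,-.0682),.003])
```

```text
60 [297.4 202.4] [ 1.2 68.6]
43 [250.9 211.7] [-33.8 -71.2]
73 [293.8 218. ] [62.   1.7]
1399 (158.09999084472656, 176.1999969482422) [0.529 0.339 0.012] [[0.477, 0.409], [0.608, 0.388], [0.573, 0.263], [0.444, 0.288]]
783 (320.75860595703125, 176.89657592773438) [0.528 0.337 0.012] [[0.48, 0.246], [0.395, 0.442], [0.604, 0.381], [0.655, 0.213]]
1550 (371.2075500488281, 213.27359008789062) [ 0.451 -0.344  0.012] [[0.401, -0.263], [0.524, -0.295], [0.494, -0.421], [0.373, -0.386]]
1608 (142.31654357910156, 260.81707763671875) [ 0.441 -0.337  0.012] [[0.38, -0.392], [0.368, -0.234], [0.53, -0.3], [0.522, -0.43]]
t 24.4 g(mm) [-32.7 -68.4] shift [ 0.02 -0.13  0.06] turn z 0.0 tilt [-0.e+00  1.e-04 -1.e+00] F [ 1.  -0.  -0.3]
```

Both views agree on the yellow tray at (0.528,0.338) and the green one at (0.45,-0.343). Now the grip.

Request:
servo_tool:
  motion:
    - [-0.8, 0, 0, 0, 0, 0, 0]
    - [-0.8, 0, 0, 0, 0, 0, 0]
    - [-0.8, 0, 0, 0, 0, 0, 0]
    - [-0.8, 0, 0, 0, 0, 0, 0]
  newtons: 20

```text
time: 24.8
position: [0.5182, -0.0311, 0.0036]
tcp_rot: [[0.269, 0.963, -0.002], [0.963, -0.269, 0.0], [-0.0, -0.002, -1.0]]
ft_force: [-8.5, 1.5, 7.3]
opening: 0.207
grasp_force: 20.1
```

Request:
servo_tool:
  motion:
    - [-0.8, 0, 0, -1, 0, 0, 0]
    - [-0.8, 0, 0, -3, 0, 0, 0]
    - [-0.8, 0, 0, -6, 0, 0, 0]
    - [-0.8, 0, 0, -9, 0, 0, 0]
    - [-0.8, 0, 0, -9, 0, 0, 0]

```text
time: 25.3
position: [0.5213, -0.0315, 0.0977]
tcp_rot: [[0.269, 0.963, 0.007], [0.963, -0.269, -0.001], [0.001, 0.007, -1.0]]
ft_force: [0.2, -0.4, -1.7]
opening: 0.201
grasp_force: 20.0
```

```bash
python3 -c "
from h import *
go([.528,.338,.095])"
```

```text
t 25.3 g(mm) [-30.8 -68.1] shift [35.78 -9.28  0.24] turn z 0.0 tilt [ 9.0e-04  6.8e-03 -1.0e+00] F [ 0.2 -0.4 -1.7]
```

Request:
servo_tool:
  motion:
    - [-0.8, 4, -1, 0, 0, 0, 0]
    - [-0.8, 8, -2, 0, 0, 0, 0]
    - [-0.8, 12, -3.1, 0, 0, 0, 0]
    - [-0.8, 16, -4.1, 0, 0, 0, 0]
    - [-0.8, 20, -5.2, 0, 0, 0, 0]

```text
time: 25.8
position: [0.5225, 0.1769, 0.0929]
tcp_rot: [[0.269, 0.963, -0.001], [0.963, -0.269, -0.0], [-0.0, -0.001, -1.0]]
ft_force: [1.2, -0.9, -1.4]
opening: 0.205
grasp_force: 20.0
```

Request:
servo_tool:
  motion:
    - [-0.8, 4, -1, 0, 0, 0, 0]
    - [-0.8, 8, -2, 0, 0, 0, 0]
    - [-0.8, 12, -3.1, 0, 0, 0, 0]
    - [-0.8, 15.8, -4.1, 0, 0, 0, 0]
    - [-0.8, 15.8, -4.1, 0, 0, 0, 0]

```text
time: 26.3
position: [0.5247, 0.3424, 0.0922]
tcp_rot: [[0.265, 0.964, -0.001], [0.964, -0.265, 0.0], [-0.0, -0.001, -1.0]]
ft_force: [-0.3, -1.5, -2.6]
opening: 0.204
grasp_force: 20.0
```

```bash
python3 -c "
from h import *
go([.528,.338,.0])"
```

```text
t 26.3 g(mm) [-128.  293.] shift [-0.33  0.44  9.22] turn z 0.004 tilt [-1.e-04 -9.e-04 -1.e+00] F [-0.3 -1.5 -2.6]
```

Request:
servo_tool:
  motion:
    - [-0.8, -0.3, 0.4, 3, 0, 0, 0]
    - [-0.8, -0.3, 0.4, 5.5, 0, 0, 0]
    - [-0.8, -0.3, 0.4, 7.5, 0, 0, 0]
    - [-0.8, -0.3, 0.4, 8.7, 0, 0, 0]
    - [-0.8, -0.3, 0.4, 8.7, 0, 0, 0]

```text
time: 26.8
position: [0.5281, 0.3337, 0.0047]
tcp_rot: [[0.269, 0.963, -0.003], [0.963, -0.269, -0.002], [-0.002, -0.002, -1.0]]
ft_force: [-0.4, 0.0, -2.1]
opening: 0.205
grasp_force: 20.0
```

Request:
servo_tool:
  motion:
    - [-0.8, 0, 0, 0.1, 0, 0, 0]
    - [-0.8, 0, 0, 0.2, 0, 0, 0]
    - [-0.8, 0, 0, 0.3, 0, 0, 0]
    - [-0.8, 0, 0, 0.3, 0, 0, 0]

```text
time: 27.2
position: [0.529, 0.3347, 0.004]
tcp_rot: [[0.269, 0.963, 0.001], [0.963, -0.269, 0.0], [0.0, 0.0, -1.0]]
ft_force: [0.4, -0.2, -1.6]
opening: 0.206
grasp_force: 20.0
```

Request:
servo_tool:
  motion:
    - [-0.8, 0, 0, 0.1, 0, 0, 0]
    - [-0.8, 0, 0, 0.2, 0, 0, 0]
    - [-0.8, 0, 0, 0.2, 0, 0, 0]

```text
time: 27.5
position: [0.5288, 0.3345, 0.0015]
tcp_rot: [[0.269, 0.963, -0.0], [0.963, -0.269, -0.0], [-0.0, -0.0, -1.0]]
ft_force: [0.5, 0.9, -2.1]
opening: 0.203
grasp_force: 20.0
```

Request:
servo_tool:
  motion:
    - [-0.8, 0, 0, 0.1, 0, 0, 0]
    - [-0.8, 0, 0, 0.2, 0, 0, 0]
    - [-0.8, 0, 0, 0.2, 0, 0, 0]

```text
time: 27.8
position: [0.5288, 0.3345, -0.0006]
tcp_rot: [[0.269, 0.963, -0.0], [0.963, -0.269, -0.0], [-0.0, -0.0, -1.0]]
ft_force: [-0.6, 0.3, -1.5]
opening: 0.202
grasp_force: 20.0
```

Request:
servo_tool:
  motion:
    - [-0.8, 0, 0, 0.05, 0, 0, 0]
    - [-0.8, 0, 0, 0.1, 0, 0, 0]
    - [-0.8, 0, 0, 0.1, 0, 0, 0]

```text
time: 28.1
position: [0.5289, 0.3346, -0.0014]
tcp_rot: [[0.269, 0.963, 0.0], [0.963, -0.269, -0.0], [0.0, 0.0, -1.0]]
ft_force: [0.3, -0.1, -1.7]
opening: 0.208
grasp_force: 20.0
```

One more millimetre to find the floor, then release.

Request:
servo_tool:
  motion:
    - [-0.8, 0, 0, 0.05, 0, 0, 0]
    - [-0.8, 0, 0, 0.1, 0, 0, 0]
    - [-0.8, 0, 0, 0.1, 0, 0, 0]

```text
time: 28.4
position: [0.5292, 0.3347, -0.0015]
tcp_rot: [[0.269, 0.963, 0.001], [0.963, -0.269, 0.0], [0.001, 0.001, -1.0]]
ft_force: [-2.9, -1.4, 7.3]
opening: 0.2
grasp_force: 20.0
```

Request:
servo_tool:
  motion:
    - [-0.45, 0, 0, 0, 0, 0, 0]
    - [-0.28, 0, 0, 0, 0, 0, 0]
    - [-0.28, 0, 0, 0, 0, 0, 0]
    - [-0.28, 0, 0, -2, 0, 0, 0]
    - [-0.28, 0, 0, -5, 0, 0, 0]

```text
time: 28.9
position: [0.5279, 0.334, 0.0464]
tcp_rot: [[0.269, 0.963, -0.003], [0.963, -0.269, -0.002], [-0.003, -0.003, -1.0]]
ft_force: [0.9, 0.9, 0.5]
opening: 0.358
grasp_force: 0.0
```

Run:
```python
from h import *
go([.528,.338,.08])
S=arm.camera("side")
for a,ce,r,m in blobs(S["color"],(8,70,40),(19,255,255),12,(225,150,360,245)):
    q=onz(S,ce,.034); print(a,ce.round(1),q.round(3),(w2g(q)*1e3).round(1),r[1],m.nonzero()[0].min(),m.nonzero()[0].max())
cv2.imwrite("pics/c6.png",cv2.resize(S["color"][120:240,220:370],None,fx=5,fy=5,interpolation=cv2.INTER_CUBIC))
```

```text
t 28.9 g(mm) [-122.7  285.8] shift [ 0.38 -0.11 -3.36] turn z 0.0 tilt [-0.0025 -0.0025 -1.    ] F [0.9 0.9 0.5]
46 [315.6 162.5] [0.472 0.396 0.034] [-193.6  330.7] (19.887920379638672, 4.6081767082214355) 159 166
49 [321.4 172.3] [0.534 0.329 0.034] [-115.3  282.4] (6.411561012268066, 8.38434886932373) 168 176
60 [297.4 202.3] [0.589 0.092 0.034] [ 1.  68.9] (10.0, 5.0) 197 207
72 [293.8 217.9] [0.629 0.011 0.034] [61.7  2. ] (10.0, 7.0) 213 223
```

View pics/c6.png

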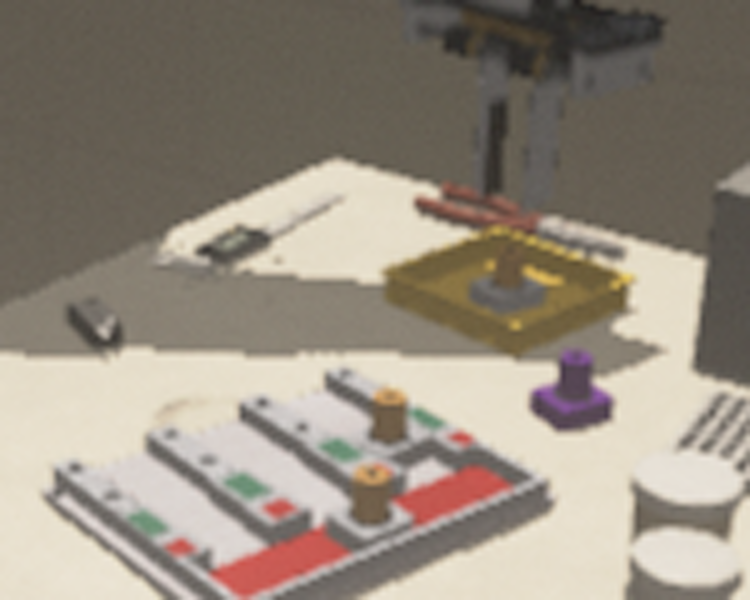

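The oversize block stands upright in the middle of the yellow tray, at crop (510,285). The good block waits at NO-GO at crop (390,415) and the undersize one is in the bay at (372,500). Now to fetch the good block.

```bash
python3 -c "
from h import *
go([*g2w(.0012,.0698),.05])"
```

```text
t 28.95 g(mm) [-120.7  287.9] shift [-21.81  12.18   0.27] turn z 0.0 tilt [ 0.0035  0.0035 -1.    ] F [0.3 1.2 5.1]
```

Request:
servo_tool:
  motion:
    - [-0.28, -4.4, 2.4, 0, 0, 0, 0]
    - [-0.28, -8.8, 4.8, 0, 0, 0, 0]
    - [-0.28, -13.2, 7.3, 0, 0, 0, 0]
    - [-0.28, -17.6, 9.8, 0, 0, 0, 0]
    - [-0.28, -21.8, 12.2, 0, 0, 0, 0]

```text
time: 29.45
position: [0.5881, 0.0899, 0.0477]
tcp_rot: [[0.269, 0.963, 0.0], [0.963, -0.269, 0.0], [0.0, 0.0, -1.0]]
ft_force: [0.9, 0.5, -0.1]
opening: 0.362
grasp_force: 0.0
```

Request:
servo_tool:
  motion:
    - [-0.28, 0, 0, 0, 0, 0, 0]
    - [-0.28, 0, 0, 0, 0, 0, 0]

```text
time: 29.65
position: [0.588, 0.0911, 0.0475]
tcp_rot: [[0.271, 0.963, 0.0], [0.963, -0.271, 0.0], [0.0, 0.0, -1.0]]
ft_force: [-0.5, 0.1, 0.5]
opening: 0.359
grasp_force: 0.0
```

```bash
python3 -c "
from h import *
go([*g2w(.0012,.0698),.0035])"
```

```text
t 29.65 g(mm) [ 0.5 67.9] shift [0.19 0.07 4.4 ] turn z -0.002 tilt [ 2.e-04  0.e+00 -1.e+00] F [-0.5  0.1  0.5]
```

Request:
servo_tool:
  motion:
    - [-0.28, 0.2, 0.1, 1, 0, 0, 0]
    - [-0.28, 0.2, 0.1, 2.2, 0, 0, 0]
    - [-0.28, 0.2, 0.1, 3.4, 0, 0, 0]
    - [-0.28, 0.2, 0.1, 4.4, 0, 0, 0]
    - [-0.28, 0.2, 0.1, 4.4, 0, 0, 0]

```text
time: 30.15
position: [0.5882, 0.0937, 0.0015]
tcp_rot: [[0.268, 0.963, -0.003], [0.963, -0.268, -0.0], [-0.001, -0.003, -1.0]]
ft_force: [0.2, 0.0, 0.6]
opening: 0.36
grasp_force: 0.0
```

Request:
servo_tool:
  motion:
    - [-0.8, 0, 0, 0, 0, 0, 0]
    - [-0.8, 0, 0, 0, 0, 0, 0]
    - [-0.8, 0, 0, 0, 0, 0, 0]
    - [-0.8, 0, 0, 0, 0, 0, 0]
  newtons: 20

```text
time: 30.55
position: [0.5892, 0.0936, 0.0041]
tcp_rot: [[0.269, 0.963, -0.0], [0.963, -0.269, 0.0], [0.0, -0.0, -1.0]]
ft_force: [-5.5, 2.1, 5.3]
opening: 0.205
grasp_force: 20.0
```

Request:
servo_tool:
  motion:
    - [-0.8, 0, 0, -1, 0, 0, 0]
    - [-0.8, 0, 0, -3, 0, 0, 0]
    - [-0.8, 0, 0, -6, 0, 0, 0]
    - [-0.8, 0, 0, -9, 0, 0, 0]
    - [-0.8, 0, 0, -9, 0, 0, 0]

```text
time: 31.05
position: [0.5916, 0.0936, 0.0982]
tcp_rot: [[0.269, 0.963, 0.008], [0.963, -0.269, 0.001], [0.003, 0.007, -1.0]]
ft_force: [-0.0, 0.3, -3.0]
opening: 0.204
grasp_force: 20.0
```

```bash
python3 -c "
from h import *
go([.45,-.343,.095])"
```

```text
t 31.05 g(mm) [ 3.3 71.3] shift [-45.85  -1.91   0.19] turn z 0.0 tilt [ 0.0026  0.0071 -1.    ] F [-0.   0.3 -3. ]
```

Request:
servo_tool:
  motion:
    - [-0.8, -4, -0.2, 0, 0, 0, 0]
    - [-0.8, -8, -0.3, 0, 0, 0, 0]
    - [-0.8, -12, -0.5, 0, 0, 0, 0]
    - [-0.8, -16, -0.6, 0, 0, 0, 0]
    - [-0.8, -20, -0.8, 0, 0, 0, 0]

```text
time: 31.55
position: [0.5269, -0.0985, 0.0926]
tcp_rot: [[0.269, 0.963, -0.001], [0.963, -0.269, 0.0], [-0.0, -0.001, -1.0]]
ft_force: [1.4, -0.8, -3.0]
opening: 0.207
grasp_force: 20.0
```

Request:
servo_tool:
  motion:
    - [-0.8, -4, -0.2, 0, 0, 0, 0]
    - [-0.8, -8, -0.3, 0, 0, 0, 0]
    - [-0.8, -12, -0.5, 0, 0, 0, 0]
    - [-0.8, -16, -0.6, 0, 0, 0, 0]
    - [-0.8, -20, -0.8, 0, 0, 0, 0]

```text
time: 32.05
position: [0.4654, -0.2889, 0.0926]
tcp_rot: [[0.269, 0.963, -0.001], [0.963, -0.269, 0.0], [0.0, -0.001, -1.0]]
ft_force: [1.1, -0.6, -2.4]
opening: 0.21
grasp_force: 20.0
```

Request:
servo_tool:
  motion:
    - [-0.8, -3, -0.2, 0, 0, 0, 0]
    - [-0.8, -5.9, -0.3, 0, 0, 0, 0]
    - [-0.8, -5.9, -0.3, 0, 0, 0, 0]
    - [-0.8, -5.9, -0.3, 0, 0, 0, 0]

```text
time: 32.45
position: [0.4472, -0.3435, 0.0926]
tcp_rot: [[0.27, 0.963, -0.001], [0.963, -0.27, 0.001], [0.001, -0.001, -1.0]]
ft_force: [-0.7, 0.1, -3.3]
opening: 0.202
grasp_force: 20.0
```

```bash
python3 -c "
from h import *
go([.45,-.343,.0])"
```

```text
t 32.45 g(mm) [ -18.2 -388.5] shift [0.12 0.26 9.26] turn z -0.001 tilt [ 6.0e-04 -1.1e-03 -1.0e+00] F [-0.7  0.1 -3.3]
```

Request:
servo_tool:
  motion:
    - [-0.8, 0.1, 0.2, 3, 0, 0, 0]
    - [-0.8, 0.1, 0.2, 5.5, 0, 0, 0]
    - [-0.8, 0.1, 0.2, 7.5, 0, 0, 0]
    - [-0.8, 0.1, 0.2, 8.7, 0, 0, 0]
    - [-0.8, 0.1, 0.2, 8.9, 0, 0, 0]

```text
time: 32.95
position: [0.4496, -0.342, 0.0032]
tcp_rot: [[0.268, 0.963, -0.002], [0.963, -0.268, 0.002], [0.001, -0.002, -1.0]]
ft_force: [0.4, -0.3, -2.0]
opening: 0.205
grasp_force: 20.0
```

Request:
servo_tool:
  motion:
    - [-0.8, 0, 0, 0.1, 0, 0, 0]
    - [-0.8, 0, 0, 0.2, 0, 0, 0]
    - [-0.8, 0, 0, 0.2, 0, 0, 0]

```text
time: 33.25
position: [0.4503, -0.3433, 0.0033]
tcp_rot: [[0.269, 0.963, 0.001], [0.963, -0.269, -0.001], [-0.001, 0.001, -1.0]]
ft_force: [0.2, -0.1, -2.4]
opening: 0.204
grasp_force: 20.0
```

Request:
servo_tool:
  motion:
    - [-0.8, 0, 0, 0.1, 0, 0, 0]
    - [-0.8, 0, 0, 0.2, 0, 0, 0]
    - [-0.8, 0, 0, 0.2, 0, 0, 0]

```text
time: 33.55
position: [0.4499, -0.3431, 0.0006]
tcp_rot: [[0.269, 0.963, -0.0], [0.963, -0.269, 0.0], [0.0, -0.0, -1.0]]
ft_force: [0.0, -0.6, -2.5]
opening: 0.203
grasp_force: 20.0
```

Request:
servo_tool:
  motion:
    - [-0.8, 0, 0, 0.05, 0, 0, 0]
    - [-0.8, 0, 0, 0.1, 0, 0, 0]
    - [-0.8, 0, 0, 0.1, 0, 0, 0]

```text
time: 33.85
position: [0.45, -0.3432, -0.0003]
tcp_rot: [[0.269, 0.963, 0.0], [0.963, -0.269, -0.0], [-0.0, 0.0, -1.0]]
ft_force: [0.4, 0.6, -0.7]
opening: 0.204
grasp_force: 20.0
```

Request:
servo_tool:
  motion:
    - [-0.8, 0, 0, 0.05, 0, 0, 0]
    - [-0.8, 0, 0, 0.1, 0, 0, 0]
    - [-0.8, 0, 0, 0.1, 0, 0, 0]

```text
time: 34.15
position: [0.4503, -0.3432, -0.0008]
tcp_rot: [[0.269, 0.963, 0.001], [0.963, -0.269, -0.0], [-0.0, 0.001, -1.0]]
ft_force: [-0.4, 3.0, 7.0]
opening: 0.202
grasp_force: 20.0
```

It touched the floor at about 7 N. Release and retreat.

Request:
servo_tool:
  motion:
    - [-0.45, 0, 0, 0, 0, 0, 0]
    - [-0.28, 0, 0, 0, 0, 0, 0]
    - [-0.28, 0, 0, 0, 0, 0, 0]
    - [-0.28, 0, 0, -2, 0, 0, 0]
    - [-0.28, 0, 0, -6, 0, 0, 0]

```text
time: 34.65
position: [0.4486, -0.342, 0.0567]
tcp_rot: [[0.269, 0.963, -0.004], [0.963, -0.269, 0.004], [0.002, -0.005, -1.0]]
ft_force: [0.6, -0.4, 0.7]
opening: 0.362
grasp_force: 0.0
```

Request:
servo_tool:
  motion:
    - [-0.28, 0, 0, -4, 0, 0, 0]
    - [-0.28, 0, 0, -8, 0, 0, 0]
    - [-0.28, 0, 0, -8, 0, 0, 0]
    - [-0.28, 0, 0, -8, 0, 0, 0]

```text
time: 35.05
position: [0.45, -0.3432, 0.1388]
tcp_rot: [[0.269, 0.963, 0.001], [0.963, -0.269, -0.001], [-0.001, 0.001, -1.0]]
ft_force: [-1.1, 0.2, -1.3]
opening: 0.359
grasp_force: 0.0
```

Run:
```python
from h import *
T,S=arm.camera("top"),arm.camera("side")
a=S["color"][140:300,90:360];a=cv2.resize(a,None,fx=2.9,fy=2.9,interpolation=cv2.INTER_CUBIC)
cv2.imwrite("pics/end.png",a);print(a.shape)
```

```text
(464, 783, 3)
```

View pics/end.png

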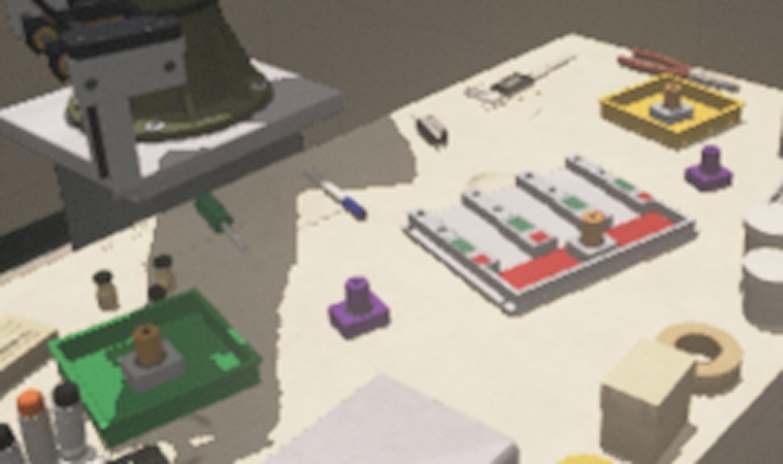

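The good block stands upright in the green tray at (150,350), the oversize one in the yellow tray at (672,100), and the undersize one in the bay at (592,235). The caliper and fittings have not moved.

```bash
python3 -c "
from cell import arm
print(arm.close_job())"
```

```text
the job is handed in; nothing more can be done
None
```

I tried all three blocks in the gauge and handed the job in at about 35 s: the good block stands in the green tray, the oversize one in the yellow tray, and the undersize one is left in the red bay; the judge gave no verdict.

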